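# Pile and pin the laminations of a carving blank

### The job

Dry-fit the laminated carving blank: put the pin left standing in the jig back into the free hole of the pin rack, then lay every walnut board flat on the jig, one on another between its steel pegs, feeling for the top of the pile and setting each board down gently rather than dropping it. Then take from the rack the one pin that fits this pile, the one that reaches down into the jig's hole and yet lets its head come down onto the top board, and thread it down through all the boards until its head sits on the pile. The other pin stays upright in the rack; leave the bird alone.

Things in the scene. Friction and masses are not known exactly. Their poses are not given: they have to be found in the camera images.
- jig_hole (a point): The jig, fixed to the bench: a pale I-shaped wooden block 160 mm long (x), 40 mm high, 50 mm wide at its waist and 90 mm over its ends. This point is the centre of the mouth of its upright blind hole (22 mm wide, 36 mm deep) in the middle of its top. Six round-topped steel pegs, 10 mm thick, 97 mm high over the top, at (+-55, +-37) and (+-69, 0) mm, keep a board with 4 mm play.
- rack_hole_a (a point): The pin rack: a dark wooden block 60 x 150 x 40 mm high, fixed to the bench, with two upright blind holes, 90 mm apart, 22 mm in diameter and 36 mm deep. This point is the centre of one hole's mouth, on the block's top, 40 mm above the bench. y runs along the rack from hole b to hole a.
- rack_hole_b (a point): Centre of the mouth of the rack's other hole, 90 mm from the first.
- pin_short_head (a point): Centre of the head of the short pin: a pale dowel 20 mm thick and 84 mm long from round nose to head, with a square head 34 x 34 mm (sides along x, y), 36 mm high. z runs from nose to head; the nose is 102 mm below this point. At the start one pin stands in the jig's hole and the other in rack hole a, either way round; hole b is free. It leans a little. 90 g.
- pin_short_tip (a point): The end of the short pin's round nose (radius 10 mm), on its axis. z as for the head.
- pin_long_head (a point): Centre of the head of the long pin: a pale dowel 20 mm thick and 120 mm long from round nose to head, with a square head 34 x 34 mm (sides along x, y), 36 mm high. z runs from nose to head; the nose is 138 mm below this point. At the start one pin stands in the jig's hole and the other in rack hole a, either way round; hole b is free. It leans a little. 110 g.
- pin_long_tip (a point): The end of the long pin's round nose (radius 10 mm), on its axis. z as for the head.
- board_a_mid (a point): A dark walnut board 120 mm long (x), 56 mm wide (y), 16 to 20 mm thick (z, up), with a 24 mm hole through its middle; lies flat on the bench. This point is the middle of the board, on the hole's axis, half-way up. About 60 to 130 g. Three to five of the five boards are there; three boards make a pile 50 to 58 mm high, four 70 to 74 mm, five 90 mm.
- board_b_mid (a point): A dark walnut board 120 mm long (x), 56 mm wide (y), 16 to 20 mm thick (z, up), with a 24 mm hole through its middle; lies flat on the bench. This point is the middle of the board, on the hole's axis, half-way up. About 60 to 130 g. Three to five of the five boards are there; three boards make a pile 50 to 58 mm high, four 70 to 74 mm, five 90 mm.
- board_c_mid (a point): A dark walnut board 120 mm long (x), 56 mm wide (y), 16 to 20 mm thick (z, up), with a 24 mm hole through its middle; lies flat on the bench. This point is the middle of the board, on the hole's axis, half-way up. About 60 to 130 g. Three to five of the five boards are there; three boards make a pile 50 to 58 mm high, four 70 to 74 mm, five 90 mm.
- board_d_mid (a point): A dark walnut board 120 mm long (x), 56 mm wide (y), 16 to 20 mm thick (z, up), with a 24 mm hole through its middle; lies flat on the bench. This point is the middle of the board, on the hole's axis, half-way up. About 60 to 130 g. Three to five of the five boards are there; three boards make a pile 50 to 58 mm high, four 70 to 74 mm, five 90 mm.
- board_e_mid (a point): A dark walnut board 120 mm long (x), 56 mm wide (y), 16 to 20 mm thick (z, up), with a 24 mm hole through its middle; lies flat on the bench. This point is the middle of the board, on the hole's axis, half-way up. About 60 to 130 g. Three to five of the five boards are there; three boards make a pile 50 to 58 mm high, four 70 to 74 mm, five 90 mm.
- bird: A carved wooden bird, about 190 mm long and 100 mm high, standing on the bench; not part of the job. Origin under its middle.
Not all that is in view belongs to the job. Leave any purple, white or yellow look-alike of the part that bears board_d_mid alone.

How it is judged:
By the outcome, as a careful person would: the job done as asked, in the order asked, and still so for the second after the job is handed in, with the robot touching nothing.
Of board_a, board_b, board_c, board_d, board_e only 3 to 5 are there at a start; the rules pass over those that are not, and their reading is None.
At some moment in a run one of board_a, board_b, board_c, board_d, board_e may be knocked a few centimetres aside while the robot is not near it.
It also fails if it takes over 210 s, if anything falls off the work surface, if the arm or the gripper's body presses on something with over 40 N, if the wrist force passes 120 N, or if a joint passes its speed limit or range.

### The arm

A 6-joint arm with a two-finger parallel gripper is mounted at the origin on the work surface. World frame = base frame: x ahead of the robot, y to its left, z up, the work surface at z = 0. Lengths are in m, angles in degrees, forces in N, time in s.
With the tool pointing down it reaches from about 0.375 to 0.9 m from the base axis. Payload 3.1 kg.
Tool frame: the origin (TCP) lies between the finger pads; the fingertips stand 11 mm ahead of it and the grasp point (between the pads) lies 8 mm behind it; z points along the fingers, y is the direction in which the jaws open and shut (so a half turn about z gives the same grasp; the last joint's range is limited). The gripper opens to 87 mm and grips with 3 to 60 N. Pads are 19 mm wide; open, the fingers measure 117 mm over their backs; the gripper's body (75 mm by 190 mm) begins 51 mm behind the grasp point.
Start: joints at [-80.701, 30.224, 82.088, -0, 67.689, -10.227], TCP at [0.209, -0.589, 0.234] pointing down, gripper open.
Joint ranges: [-176.69, 176.69], [-43.24, 126.21], [12.49, 139.97], [-82, 262], [0, 151.66], [-163.58, 163.58]. Speed limits (degrees/s): [159.86, 159.86, 180, 180, 180, 180].

### API

Orientations are given as a 3x3 rotation matrix whose columns are the frame's x, y, z axes.
In Python, from rig import bot, vision gives the robot as it stands. The module is installed in compiled form; this text tells all that it offers.
- The arm moves only by the tool jog_arm, never from a script. Its argument "rows" is a list of rows, each an object with "dp": the shift along the tool's x, y, z in mm, a list of three; "turn": the turn, a rotation vector about the tool's x, y, z in degrees, a list of three; "grip": the opening, from 0 (shut) to 1 (fully open). A call has 1 to 10 rows; each row is the pose to reach, as a shift and turn from the pose commanded when the call began, along the tool's axes at that moment; what a row does not reach only later rows make up. A row lasts 1/10 s, in which the tool goes at most 50 mm and 8.59 degrees, less where a joint would pass 70% of its speed; a pose out of reach is approached as far as the arm can. A call with a gripper value outside its range is refused whole. The fingers move at their own pace and stop on an object; the grip force is fixed at half the most. Time passes only in rows, so rows that repeat a pose let the fingers close. It gives the time, the measured TCP pose, the force and the opening at its end, in the units of the state.
- bot.read_state(): the state, without advancing time (a new reading comes with each control period).
- vision.capture(name): name is "scene" or "top"; returns (picture, depth): 384x512x3 uint8, red, green, blue; 384x512 float32, m along the optical axis (not along the pixel's ray), 0 where there is no reading.
- vision.camera_info(name): a dict with "vertical_fov" (degrees; the focal length in pixels is half the picture's height over the tangent of half this angle, whatever the lens; pixels are square), "cx", "cy" (the principal point, pixels), "position" and "rotation" of the camera in the world. Camera axes: x right, y down, z forward; pixel columns grow to the right and rows downward; lengths in m; the calibration is good to about 2 mm. A picture is of the moment at which its call begins. camera_info takes no time and is no camera call.
- bot.hand_in(): hands the job in, once; it reports no verdict.
The state is a dict: "time_s": time; "joint_positions": joint angles; "qvel": joint speeds; "tau": joint torques, N m; "position": TCP position; "tcp_rot": TCP orientation; "force": force on the tool from outside, world axes, zero at the start; "moment": the same for the moment, N m; "opening": opening from 0.0 (shut) to 1.0 (fully open).
Only numpy, scipy, OpenCV 4.12 (cv2) and the standard library are available. Lean on these libraries where they do the work, as an engineer would, in place of code of your own. Each camera call takes 0.05 s, during which the arm holds its last target.

## Working session

There is one attempt and no reset: what is moved stays moved. The work goes in short steps, Python scripts to look and compute and a tool call to move; the robot and the scene stay as the last step left them, time stands still between calls to the robot, and variables do not carry over. Pictures are saved under pics/ and viewed, and the job is handed in when it is done.

Besides the shell and the picture viewer there is one more tool, called after "Request:" by a JSON object that holds its "api" and its "payload", one argument or row to a line. jog_arm: Moves the arm, as the interface text tells. Its arguments: {"type":"object","properties":{"rows":{"type":"array"}},"required":["rows"]}

```bash
mkdir -p pics; python3 - <<'E'
from rig import bot, vision
import numpy as np, cv2
s=bot.read_state()
for k,v in s.items(): print(k,np.round(v,4).tolist())
for n in("scene","top"):
    i=vision.camera_info(n); print(n,i)
    p,d=vision.capture(n)
    cv2.imwrite(f"pics/{n}0.png",cv2.resize(p[:,:,::-1],None,fx=1.5,fy=1.5,interpolation=cv2.INTER_CUBIC)); np.save(f"{n}_d.npy",d); np.save(f"{n}_p.npy",p)
E
```

```text
time_s 0.0
joint_positions [-80.7016, 30.2759, 82.1566, -0.0009, 67.6889, -10.2289]
qvel [-0.007, -0.036, -0.0036, -0.0494, -0.0576, -0.1414]
tau [0.0013, -44.0029, -17.6596, 0.0635, 0.0582, -0.0002]
position [0.2088, -0.5883, 0.2326]
tcp_rot [[0.9425, 0.3343, -0.0004], [0.3343, -0.9425, 0.0021], [0.0004, -0.0021, -1.0]]
force [0.0922, -0.081, -0.715]
moment [0.0285, 0.0033, -0.0323]
opening 0.998
scene {'vertical_fov': 47.25322007578225, 'cx': 251.7340266753064, 'cy': 178.93500906319304, 'position': array([ 1.09891345, -0.56061918,  1.18100235]), 'rotation': array([[ 6.78358285e-01,  5.54393638e-01, -4.82159446e-01],
       [ 7.34731137e-01, -5.11463985e-01,  4.45617267e-01],
       [ 4.40185872e-04, -6.56545723e-01, -7.54286099e-01]])}
top {'vertical_fov': 48.86543441826936, 'cx': 247.31198967380678, 'cy': 195.0789143787812, 'position': array([0.28659457, 0.07074042, 1.77322767]), 'rotation': array([[ 0.02623811, -0.99479628,  0.09844755],
       [-0.99963458, -0.02546957,  0.00905547],
       [-0.00650093, -0.09864917, -0.99510104]])}
```

View pics/scene0.png

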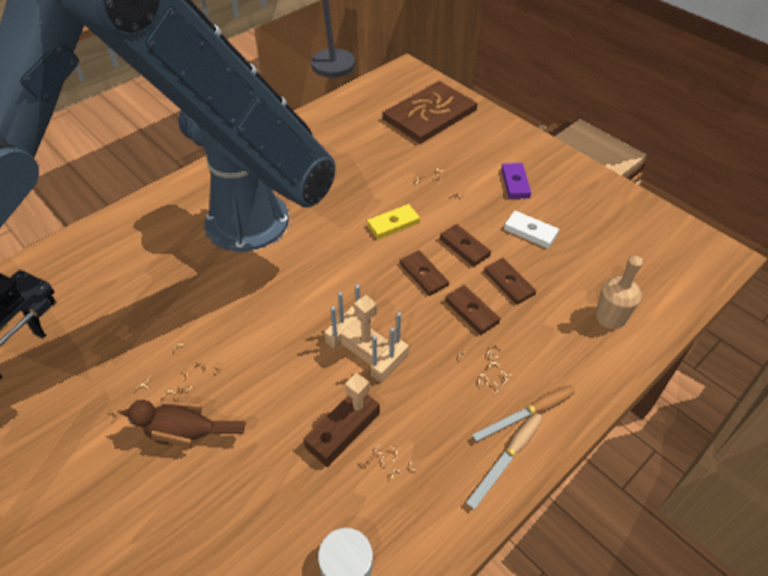

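View pics/top0.png

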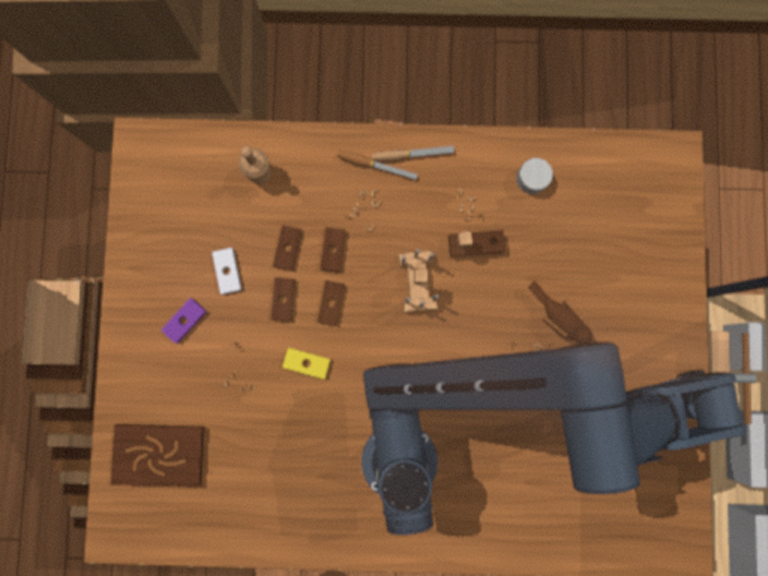

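The top view (1.5x) shows four walnut boards around px (288,248), (333,250), (284,300) and (331,303). The jig holds a pin at (419,280), and the rack is at (477,243) with a pin in its left hole. Next I'll get metric positions.

```bash
cat > h.py <<'E'
import numpy as np, cv2
from rig import bot, vision
def K(n):
    i=vision.camera_info(n); f=192/np.tan(np.radians(i['vertical_fov']/2)); return f,i['cx'],i['cy'],np.array(i['position']),np.array(i['rotation'])
def cloud(n,d):
    f,cx,cy,p,R=K(n); v,u=np.mgrid[0:384,0:512]
    c=np.stack([(u-cx)/f*d,(v-cy)/f*d,d],-1); return c@R.T+p
def ray(n,u,v,z):
    f,cx,cy,p,R=K(n); r=R@np.array([(u-cx)/f,(v-cy)/f,1]); return p+r*(z-p[2])/r[2]
def proj(n,X):
    f,cx,cy,p,R=K(n); c=R.T@(np.asarray(X)-p); return f*c[0]/c[2]+cx, f*c[1]/c[2]+cy
def snap(n,tag):
    p,d=vision.capture(n); np.save(f"{n}_p.npy",p); np.save(f"{n}_d.npy",d); return p,d
def crop(n,p,x0,y0,x1,y1,tag,s=6):
    cv2.imwrite(f"pics/{tag}.png",cv2.resize(p[y0:y1,x0:x1,::-1],None,fx=s,fy=s,interpolation=cv2.INTER_NEAREST))
def boards(n,p,d,zt=0.018):
    """brown boards: dark walnut, height by cloud"""
    C=cloud(n,d); hsv=cv2.cvtColor(p,cv2.COLOR_RGB2HSV)
    m=((hsv[...,2]<115)&(C[...,2]>0.006)&(C[...,2]<0.035)&(d>0)).astype(np.uint8)
    out=[]
    k,l,st,ce=cv2.connectedComponentsWithStats(m)
    for i in range(1,k):
        if 60<st[i,4]<900:
            mm=l==i; z=np.median(C[mm][:,2])
            cn=max(cv2.findContours(mm.astype(np.uint8),cv2.RETR_EXTERNAL,cv2.CHAIN_APPROX_NONE)[0],key=cv2.contourArea)
            P=np.array([ray(n,u,v,zt)[:2] for u,v in cn[:,0]],np.float32)
            r=cv2.minAreaRect(P*1000)
            out.append((st[i].tolist(),np.round(r[0],1),np.round(r[1],1),round(r[2],1),round(z*1000,1),np.round(np.median(C[mm],0)*1000,1)))
    return out
E
python3 - <<'E'
from h import *
for n in("top","scene"):
    p=np.load(n+"_p.npy");d=np.load(n+"_d.npy"); C=cloud(n,d)
    print(n,np.median(C[250:300,200:230,2]) if n=="top" else 0)
    for o in boards(n,p,d): print(*o)
p=np.load("top_p.npy"); crop("top",p,255,145,350,220,"t1",8)
p=np.load("scene_p.npy"); crop("scene",p,195,180,295,315,"s1",5);crop("scene",p,260,140,365,230,"s2",7)
E
```

```text
top -0.0018335803627038683
[6, 0, 124, 34, 464] [1170.4  877.7] [134.5 545.2] 15.2 20.8 [1164.5  853.9   20.8]
[182, 151, 19, 29, 348] [580.9 325.7] [ 57.  119.1] 79.4 14.8 [581.8 326.4  14.8]
[214, 152, 16, 30, 358] [578.6 198.5] [ 60.8 122.5] 89.1 17.9 [576.1 198.5  17.9]
[299, 156, 29, 16, 61] [ 603.7 -184.2] [ 64.5 115.3] 5.6 24.8 [ 577.1 -150.3   24.8]
[181, 185, 16, 30, 354] [435.5 332.3] [ 56.2 119.8] 87.2 18.5 [433.8 331.5  18.5]
[212, 188, 18, 29, 346] [428.8 196.8] [ 58.1 118. ] 80.7 14.8 [428.8 197.4  14.8]
[281, 288, 11, 32, 170] [ 23.2 -86.7] [127.3  31.1] 12.5 12.0 [ 19.5 -87.1  12. ]
[241, 290, 11, 34, 193] [ 4.2 82. ] [131.9  38.7] 4.5 12.9 [ 1.2 79.9 12.9]
scene 0
[220, 0, 28, 13, 128] [-629.2  889.1] [191.1  56.7] 86.7 18.2 [-625.3  881.3   18.2]
[198, 5, 19, 11, 80] [-672.9  753.7] [134.9  46.8] 4.0 19.2 [-670.3  753.3   19.2]
[207, 32, 29, 19, 423] [-396.6  618.1] [137.  158.9] 47.3 22.0 [-386.1  611.7   22. ]
[136, 131, 55, 36, 547] [ 31.6 -13.5] [206.9 160. ] 65.3 16.2 [ 41.2 -61.7  16.2]
[293, 150, 34, 27, 401] [441.3 331.5] [ 66.  126.1] 86.8 20.7 [442.1 331.1  20.7]
[267, 168, 32, 28, 423] [435.1 194.9] [ 63.  122.9] 82.2 17.1 [436.5 197.3  17.1]
[323, 173, 34, 29, 437] [586.8 322.7] [ 63.8 121.3] 81.1 17.2 [589.9 324.1  17.2]
[297, 191, 36, 32, 482] [583.9 199.2] [ 62.1 123.8] 83.0 20.8 [584.6 199.   20.8]
[202, 271, 51, 39, 232] [ 630.3 -204.9] [162.1  62.4] 75.1 20.6 [ 633.5 -224.1   20.6]
```

```bash
python3 - <<'E'
from h import *
for n in("top","scene"):
    d=np.load(n+"_d.npy"); p=np.load(n+"_p.npy");C=cloud(n,d)
    x,y,z=C[...,0],C[...,1],C[...,2]
    # pale/any points >0.075 in working region
    m=((z>.055)&(z<.2)&(x>.35)&(x<.75)&(abs(y)<.3)&(d>0)).astype(np.uint8)
    k,l,st,ce=cv2.connectedComponentsWithStats(m)
    for i in range(1,k):
        if st[i,4]>6:
            mm=l==i; print(n,st[i],np.round(C[mm].min(0)*1000),np.round(np.median(C[mm],0)*1000),np.round(C[mm].max(0)*1000))
    # bench plane residual
    for lo in [(0.35,.2),(.5,.2),(.6,0.),(.5,-.25),(.7,-.1),(.65,.25)]:
        mm=(np.hypot(x-lo[0],y-lo[1])<.03)&(d>0); print(lo,np.round(np.median(z[mm])*1000,1),mm.sum())
E
```

```text
top [305 155  10  10  91] [ 582. -175.   89.] [ 599. -154.  121.] [ 617. -140.  130.]
top [276 166   4   6  13] [556. -36.  63.] [559. -32. 125.] [566. -28. 138.]
top [285 169   5   5  14] [547. -74.  57.] [550. -69. 112.] [556. -66. 144.]
top [268 171   3   5  12] [539.  -2.  64.] [541.   3. 119.] [546.   7. 136.]
top [276 180   9  10  85] [476. -55.  64.] [492. -39. 157.] [510. -24. 167.]
top [288 197   5   4  14] [439. -89.  55.] [441. -82. 118.] [446. -80. 141.]
top [270 199   4   4  10] [430. -15.  55.] [432. -11. 128.] [436.  -7. 141.]
top [280 201   4   4   9] [420. -54.  84.] [424. -49. 128.] [430. -45. 137.]
(0.35, 0.2) -1.1 165
(0.5, 0.2) 3.4 160
(0.6, 0.0) -1.4 148
(0.5, -0.25) -1.9 160
(0.7, -0.1) -1.1 150
(0.65, 0.25) -1.3 151
scene [236 189  15  36 297] [430. -55.  57.] [498. -41. 144.] [513.  -2. 166.]
scene [225 194   4  18  56] [422. -51.  58.] [428. -47. 104.] [431. -41. 140.]
scene [220 204   5  19  59] [440. -87.  56.] [447. -82. 101.] [450. -77. 139.]
scene [259 208   8  28 113] [540. -34.  57.] [560. -26.  99.] [568.  10. 143.]
scene [248 223   3  18  50] [549. -75.  61.] [555. -69. 104.] [559. -64. 140.]
scene [230 248  16  23 233] [ 584. -173.   55.] [ 607. -159.  122.] [ 620. -138.  129.]
(0.35, 0.2) 2.8 146
(0.5, 0.2) 6.8 187
(0.6, 0.0) 1.7 250
(0.5, -0.25) 1.2 279
(0.7, -0.1) 1.1 297
(0.65, 0.25) 1.8 192
```

View pics/t1.png

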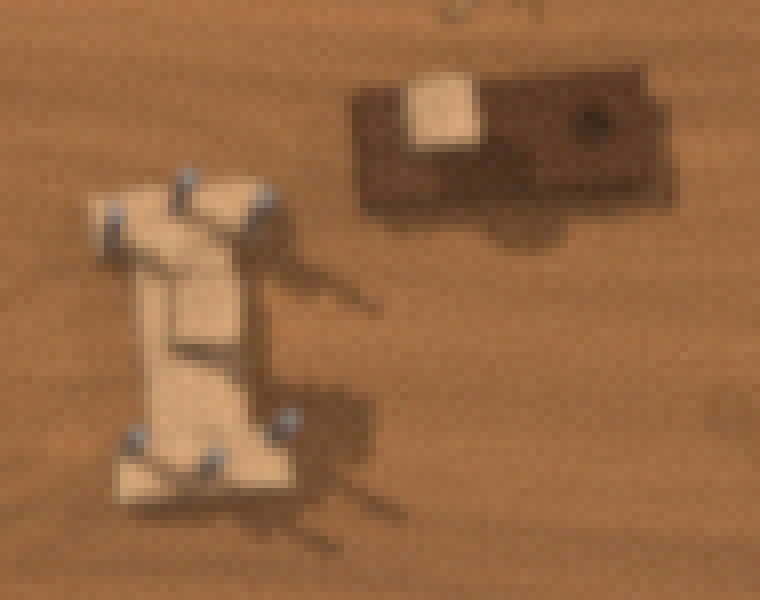

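View pics/s1.png

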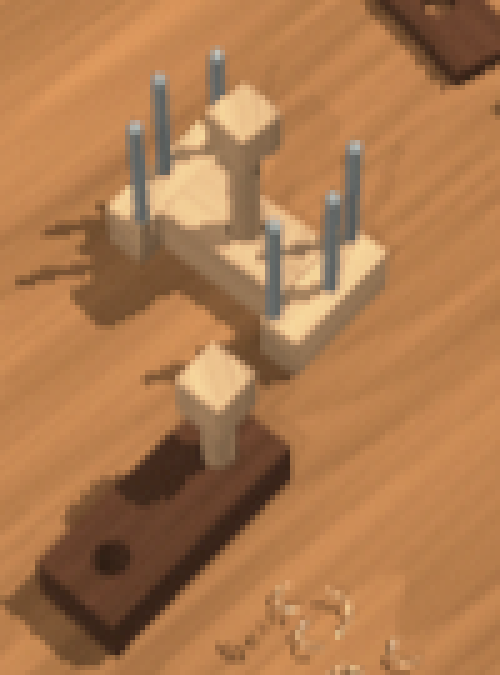

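View pics/s2.png

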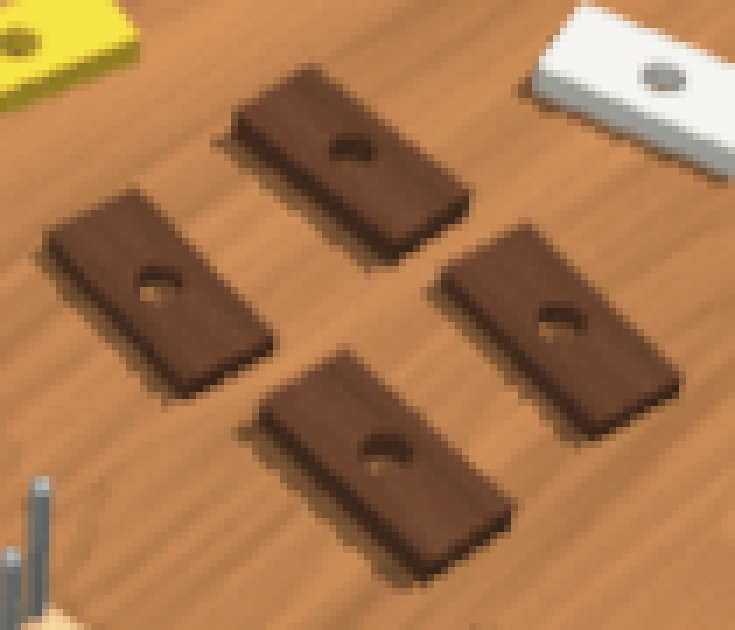

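Four walnut boards, none hidden as far as I can see. The jig pin's head top is about 160 mm up, so that is the long pin. The rack pin's is about 124 mm, so that is the short one. Four boards make 70–74 mm, so the short pin fits: the long one would bottom out first. Next I'll refine the positions.

```bash
python3 - <<'E'
from h import *
d=np.load("scene_d.npy"); p=np.load("scene_p.npy");hs=cv2.cvtColor(p,cv2.COLOR_RGB2HSV)
print(hs[198:222,310,2], hs[198:222,310,0],hs[198:222,310,1])
t=np.load("top_p.npy");ht=cv2.cvtColor(t,cv2.COLOR_RGB2HSV)
print(ht[145:190,222,2])
print("red row", t[167,205:240,0])
def face(n,p,lo,hi,c,zt,rad=22):
    g=cv2.GaussianBlur(p,(3,3),0)[...,0].astype(int)
    m=((g>lo)&(g<hi)).astype(np.uint8); 
    m=cv2.morphologyEx(m,cv2.MORPH_OPEN,np.ones((3,3),np.uint8))
    k,l,st,ce=cv2.connectedComponentsWithStats(m)
    i=min(range(1,k),key=lambda i:np.hypot(*(ce[i]-c)) if st[i,4]>100 else 1e9)
    cn=max(cv2.findContours((l==i).astype(np.uint8),cv2.RETR_EXTERNAL,cv2.CHAIN_APPROX_NONE)[0],key=cv2.contourArea)
    P=np.array([ray(n,u,v,zt)[:2]*1000 for u,v in cn[:,0]],np.float32); r=cv2.minAreaRect(P)
    f=np.zeros(l.shape,np.uint8); cv2.drawContours(f,[cn],-1,1,-1); v,u=np.nonzero(f)
    Q=np.array([ray(n,a,b,zt)[:2]*1000 for a,b in zip(u,v)]); ev=np.linalg.eigh(np.cov(Q.T))[1][:,1]
    print(n,"rect",np.round(r[0],1),np.round(r[1],1),"centroid",Q.mean(0).round(1),"yaw",round(np.degrees(np.arctan(ev[1]/ev[0])),1),"area",st[i,4])
for x,y in [(581,325),(578,198),(435,332),(429,197)]:
    for n,q,lo,hi in(("scene",p,70,130),("top",t,50,115)):
        face(n,q,lo,hi,np.array(proj(n,(x/1000,y/1000,.018))),.018)
E
```

```text
[110 109 112 113 115 112 109 109 107 108 104  95  72  60  62  69  97 118
 125 125 175 202 202 201] [11 10 10 10 11 11 11 10 11 11 11 11 12  9 11 12 13 13 13 13 14 14 14 14] [144 143 143 144 149 146 152 145 150 142 147 142 149 136 144 148 147 149
 143 145 147 146 148 147]
[162 155 150 156 156 152 138 118  99 102 104 100 100 101 106 100 100  96
  90  89 105 128 136 123 107 106 102 101 102 104 103 101 102  99  98  89
 107 129 150 161 168 167 143 111  96]
red row [161 157 159 164 163 160 162 154 151 135 108  98  94  91  93 102 117 136
 132 110  99  97  92  90 100 117 138 156 157 160 158 163 164 163 162]
scene rect [587.5 321.3] [ 68.3 125.1] centroid [586.7 324.4] yaw -5.8 area 501
top rect [579.5 322.8] [ 62.7 119. ] centroid [579.9 322.7] yaw -10.3 area 394Traceback (most recent call last):
  File "<stdin>", line 20, in <module>
  File "<stdin>", line 16, in face
  File "h.py", line 9, in ray
    f,cx,cy,p,R=K(n); r=R@np.array([(u-cx)/f,(v-cy)/f,1]); return p+r*(z-p[2])/r[2]
                ~^^^
  File "h.py", line 4, in K
    i=vision.camera_info(n); f=192/np.tan(np.radians(i['vertical_fov']/2)); return f,i['cx'],i['cy'],np.array(i['position']),np.array(i['rotation'])
ValueError: time passes only in moves, steps and waits
```

```bash
sed -i 's/^def K(n):/_c={}\ndef K(n):\n    if n not in _c: _c[n]=_K(n)\n    return _c[n]\ndef _K(n):/' h.py
cat >> h.py <<'E'
def zmask(n,d,c,zlo,zhi,R,zt,p=None,show=True):
    """points whose depth-height is in band, near c (mm), by largest component; rays onto zt"""
    C=cloud(n,d); m=((C[...,2]>zlo)&(C[...,2]<zhi)&(np.hypot(C[...,0]-c[0]/1e3,C[...,1]-c[1]/1e3)<R)&(d>0)).astype(np.uint8)
    m=cv2.morphologyEx(m,cv2.MORPH_CLOSE,np.ones((3,3),np.uint8))
    k,l,st,ce=cv2.connectedComponentsWithStats(m); i=1+np.argmax(st[1:,4])
    cn=max(cv2.findContours((l==i).astype(np.uint8),cv2.RETR_EXTERNAL,cv2.CHAIN_APPROX_NONE)[0],key=cv2.contourArea)
    f=np.zeros(l.shape,np.uint8); cv2.drawContours(f,[cn],-1,1,-1); v,u=np.nonzero(f)
    Q=np.array([ray(n,a,b,zt)[:2]*1000 for a,b in zip(u,v)],np.float32); ev=np.linalg.eigh(np.cov(Q.T))[1][:,1]
    r=cv2.minAreaRect(Q); zz=np.median(C[l==i][:,2])*1000
    if show: print(n,"rect",np.round(r[0],1),np.round(r[1],1),round(r[2],1),"centroid",Q.mean(0).round(1),"yaw",round(np.degrees(np.arctan2(ev[1],ev[0])),1),"n",len(u),"zmed",round(zz,1))
    return Q.mean(0)
E
python3 - <<'E'
from h import *
off={"top":-.0014,"scene":.0017}
D={n:np.load(n+"_d.npy") for n in off}
for x,y in [(581,325),(578,198),(435,332),(429,197)]:
    for n in off: zmask(n,D[n],(x,y),.012+off[n],.03,.08,.018)
print("long head");
for n in off: zmask(n,D[n],(495,-40),.150,.18,.04,.160)
print("short head");
for n in off: zmask(n,D[n],(602,-157),.115,.14,.04,.124)
print("rack")
for n in off: zmask(n,D[n],(605,-200),.033+off[n],.2,.11,.04)
print("jig")
for n in off: zmask(n,D[n],(492,-41),.034+off[n],.046,.11,.04)
C=cloud("top",D["top"])
E
```

```text
top rect [582.9 330.7] [ 67.5 118.3] 77.4 centroid [582.  326.6] yaw 169.1 n 376 zmed 14.8
scene rect [583.  329.6] [ 59.8 120.6] 79.2 centroid [584.3 330.4] yaw 170.1 n 456 zmed 18.0
top rect [579.6 198.3] [ 57.  121.3] 83.9 centroid [579.6 198.6] yaw 173.7 n 386 zmed 18.0
scene rect [579.8 203.3] [ 61.8 124.1] 84.1 centroid [581.1 203.5] yaw 173.3 n 534 zmed 21.6
top rect [435.9 337.1] [ 65.6 120. ] 87.0 centroid [435.8 333.1] yaw 177.5 n 398 zmed 18.5
scene rect [435.4 335.8] [ 67.5 125.3] 86.2 centroid [437.2 337.8] yaw 174.9 n 429 zmed 21.4
top rect [428.8 198. ] [ 56.6 119.2] 81.2 centroid [429. 198.] yaw 171.1 n 386 zmed 14.7
scene rect [429.9 200.3] [ 59.4 122.9] 82.1 centroid [431.5 201.6] yaw 170.8 n 440 zmed 17.7
long head
top rect [492.2 -39.1] [31.1 30.8] 1.1 centroid [491.9 -39.5] yaw -178.8 n 77 zmed 157.8
scene rect [496.5 -39.7] [37.  38.6] 86.5 centroid [496.3 -39.1] yaw 141.4 n 128 zmed 160.3
short head
top rect [ 599.3 -158. ] [32.  31.8] 1.4 centroid [ 598.8 -157.5] yaw 179.6 n 76 zmed 122.1
scene rect [ 603.  -155.9] [34.1 36.5] 6.6 centroid [ 603.  -155.7] yaw 125.3 n 145 zmed 124.7
rack
top rect [ 604.  -202.6] [ 63.1 150.5] 4.8 centroid [ 604.6 -201.5] yaw 96.2 n 533 zmed 39.7
scene rect [ 595.3 -188.6] [ 83.  176.2] 7.2 centroid [ 600.9 -191.5] yaw 104.4 n 1193 zmed 41.8
jig
top rect [493.3 -40.6] [159.5  88.8] 7.2 centroid [490.5 -39.2] yaw -171.6 n 499 zmed 39.0
scene rect [495.1 -37.6] [163.   92.9] 7.0 centroid [498.9 -38.7] yaw -172.9 n 709 zmed 41.5
```

```bash
cat > go.py <<'E'
# usage: go.py x y z yaw  -> tool-frame dp(mm), turn(deg) from measured pose; yaw = heading of tool x
import sys
from h import *
from scipy.spatial.transform import Rotation as Ro
def cur():
    s=bot.read_state(); R=np.array(s['tcp_rot']); p=np.array(s['position'])*1000; return s,p,R
def show(s,p,R):
    print("t",round(s['time_s'],2),"pos",p.round(1),"yaw",round(np.degrees(np.arctan2(R[1,0],R[0,0])),1),"F",np.round(s['force'],1),"M",np.round(s['moment'],2),"open",round(s['opening'],3),"mm",round(s['opening']*87,1))
if __name__=="__main__":
    s,p,R=cur(); show(s,p,R)
    a=list(map(float,sys.argv[1:]))
    for i in range(0,len(a),4):
        y=np.radians(a[i+3]); Rd=np.array([[np.cos(y),np.sin(y),0],[np.sin(y),-np.cos(y),0],[0,0,-1]])
        print("->",a[i:i+4],"dp",(R.T@(np.array(a[i:i+3])-p)).round(1).tolist(),"turn",np.degrees(Ro.from_matrix(R.T@Rd).as_rotvec()).round(2).tolist())
E
python3 go.py 494 -39 260 7.2
python3 - <<'E'
from h import *
# hole b & peg tips
t=np.load("top_p.npy"); s=np.load("scene_p.npy")
for n,p,c in(("top",t,(329,160)),("scene",s,(217,291))):
    g=p.astype(int).sum(2); a=g[c[1]-6:c[1]+7,c[0]-8:c[0]+9]; print(n); print(a)
E
```

```text
t 0.1 pos [ 208.8 -588.4  232.6] yaw 19.5 F [0.5 0.2 0.3] M [ 0.01 -0.05 -0.04] open 0.996 mm 86.7
-> [494.0, -39.0, 260.0, 7.2] dp [452.4, -422.5, -26.4] turn [-0.11, -0.01, 12.33]
top
[[248 234 238 235 232 218 206 199 209 198 201 202 196 196 257 304 324]
 [207 205 193 192 195 188 190 189 189 187 192 192 188 190 237 316 325]
 [183 203 201 184 206 176 188 180 189 200 178 190 174 197 229 291 316]
 [192 179 193 191 201 187 186 178 166 176 206 201 195 187 211 234 280]
 [188 184 195 182 188 186 162 159 151 165 184 205 194 183 194 206 234]
 [188 198 205 188 192 169 160 123 131 144 167 191 192 198 193 184 214]
 [204 206 183 199 188 164 148 140 127 126 156 185 188 190 183 195 205]
 [195 197 189 193 196 171 149 147 144 150 162 175 181 187 195 207 226]
 [202 199 197 202 193 181 159 152 160 172 173 196 192 205 198 201 238]
 [182 195 198 193 191 196 192 173 171 191 196 186 195 197 200 203 231]
 [167 208 196 190 200 193 189 198 196 189 197 198 204 194 197 196 235]
 [175 181 201 185 193 209 186 194 178 199 210 204 199 206 191 204 224]
 [172 208 201 210 202 199 198 193 200 181 202 196 187 210 181 
[... 239 characters left out ...]
207 204 214 202 176 157 153 148 170 193 204 215 217 207 214]
 [209 208 208 208 210 165 116 104 115 127 128 155 210 212 210 211 216]
 [207 202 210 220 181 127 105 107 117 116 128 130 197 208 207 214 206]
 [208 211 214 220 166 123 105 108 117 123 124 120 183 208 207 204 208]
 [209 216 224 212 164 124  96  98 109 117 127 136 193 209 198 213 210]
 [222 223 221 203 179 128  94  98 111 112 119 168 202 206 208 212 210]
 [223 216 207 205 194 169 132 121 113 138 164 193 203 209 210 208 207]
 [213 211 201 196 197 196 188 181 182 196 200 203 209 212 204 197 202]
 [207 199 201 198 202 206 207 218 215 212 202 209 208 208 207 203 190]
 [193 199 198 201 209 210 217 213 216 206 207 207 204 194 204 194 159]]
```

```bash
python3 - <<'E'
from h import *
for n,c,base in(("top",(329,160),192),("scene",(217,291),208)):
    p=np.load(n+"_p.npy"); g=p.astype(int).sum(2); a=g[c[1]-4:c[1]+5,c[0]-5:c[0]+6]
    w=np.clip(base-15-a,0,None); v,u=np.mgrid[0:9,0:11]; uu=(w*u).sum()/w.sum()+c[0]-5; vv=(w*v).sum()/w.sum()+c[1]-4
    print(n,uu,vv,ray(n,uu,vv,.04)*1000)
# peg tips: max depth-height points per peg
pegs=[(-55,37),(-55,-37),(55,37),(55,-37),(69,0),(-69,0)]
for n in("top","scene"):
    d=np.load(n+"_d.npy");C=cloud(n,d)*1000
    yaw=np.radians(7.2);c=np.array([494,-39]); L=[];W=[]
    for a in pegs:
        e=c+np.array([a[0]*np.cos(yaw)-a[1]*np.sin(yaw),a[0]*np.sin(yaw)+a[1]*np.cos(yaw)])
        m=(np.hypot(C[...,0]-e[0],C[...,1]-e[1])<14)&(C[...,2]>110)&(C[...,2]<150)&(d>0)
        if m.sum()>1:
            q=np.median(C[m],0); W.append(q[:2]);L.append(a); print(n,a,q.round(),m.sum())
    A=[];b=[]
    for a,w in zip(L,W):
        A+= [[a[0],-a[1],1,0],[a[1],a[0],0,1]]; b+=[w[0],w[1]]
    x,res,*_=np.linalg.lstsq(np.array(A,float),np.array(b),rcond=None); print(n,"centre",x[2:].round(1),"yaw",np.degrees(np.arctan2(x[1],x[0])).round(2),"scale",np.hypot(x[0],x[1]).round(3))
E
```

```text
top 328.6760355029586 159.9215976331361 [ 613.28958216 -247.22532797   40.        ]
scene 216.7253164556962 291.25949367088606 [ 611.02490455 -243.77656058   40.        ]
top (-55, 37) [433. -11. 133.] 7
top (-55, -37) [442. -85. 131.] 8
top (55, 37) [542.   3. 130.] 7
top (55, -37) [551. -70. 135.] 7
top (69, 0) [560. -32. 131.] 9
top (-69, 0) [425. -50. 129.] 6
top centre [492.  -40.7] yaw 7.45 scale 0.996
scene (-55, 37) [437.  -8. 130.] 26
scene (-55, -37) [446. -82. 127.] 23
scene (55, 37) [546.   4. 127.] 22
scene (55, -37) [555. -69. 128.] 21
scene (69, 0) [565. -30. 129.] 23
scene (-69, 0) [427. -47. 127.] 22
scene centre [496.  -38.7] yaw 6.79 scale 1.002
```

Request:
{"api": "jog_arm", "payload": {
  "rows": [
    {"dp": [0, 0, -40], "turn": [0, 0, 4], "grip": 1},
    {"dp": [50, -40, -40], "turn": [0, 0, 8], "grip": 1},
    {"dp": [452, -422, -40], "turn": [0, 0, 12.3], "grip": 1},
    {"dp": [452, -422, -40], "turn": [0, 0, 12.3], "grip": 1},
    {"dp": [452, -422, -40], "turn": [0, 0, 12.3], "grip": 1},
    {"dp": [452, -422, -40], "turn": [0, 0, 12.3], "grip": 1},
    {"dp": [452, -422, -40], "turn": [0, 0, 12.3], "grip": 1},
    {"dp": [452, -422, -40], "turn": [0, 0, 12.3], "grip": 1},
    {"dp": [452, -422, -40], "turn": [0, 0, 12.3], "grip": 1},
    {"dp": [452, -422, -40], "turn": [0, 0, 12.3], "grip": 1}
  ]
}}

```text
time_s: 1.1
position: [0.4176, -0.1883, 0.2734]
tcp_rot: [[0.992, 0.125, -0.0], [0.125, -0.992, 0.0], [-0.0, -0.0, -1.0]]
force: [0.5, -0.5, -0.3]
opening: 1.006
```

Request:
{"api": "jog_arm", "payload": {
  "rows": [
    {"dp": [100, -130, 0], "turn": [0, 0, 0], "grip": 1},
    {"dp": [100, -130, 0], "turn": [0, 0, 0], "grip": 1},
    {"dp": [100, -130, 0], "turn": [0, 0, 0], "grip": 1},
    {"dp": [100, -130, 0], "turn": [0, 0, 0], "grip": 1},
    {"dp": [100, -130, 0], "turn": [0, 0, 0], "grip": 1},
    {"dp": [100, -130, 0], "turn": [0, 0, 0], "grip": 1}
  ]
}}

```text
time_s: 1.7
position: [0.4993, -0.0494, 0.2732]
tcp_rot: [[0.992, 0.126, -0.002], [0.126, -0.992, -0.001], [-0.002, 0.0, -1.0]]
force: [0.1, -0.6, -0.7]
opening: 1.006
```

```bash
python3 go.py 494 -39 215 7.2; python3 - <<'E'
from h import *
for n in("scene","top"):
    p,d=snap(n,"x"); cv2.imwrite(f"pics/{n}1.png",cv2.resize(p[:,:,::-1],None,fx=1.5,fy=1.5))
    s=bot.read_state()
    u,v=map(int,proj(n,np.array(s['position']))); print(n,u,v)
    crop(n,p,u-50,v-40,u+50,v+60,n+"1c",6)
E
```

```text
t 1.7 pos [499.3 -49.4 273.2] yaw 7.2 F [ 0.1 -0.6 -0.7] M [ 0.03  0.06 -0.01] open 1.006 mm 87.6
-> [494.0, -39.0, 215.0, 7.2] dp [-3.9, -11.0, 58.2] turn [0.02, 0.09, 0.04]
scene 240 179
top 285 178
```

View pics/scene1c.png

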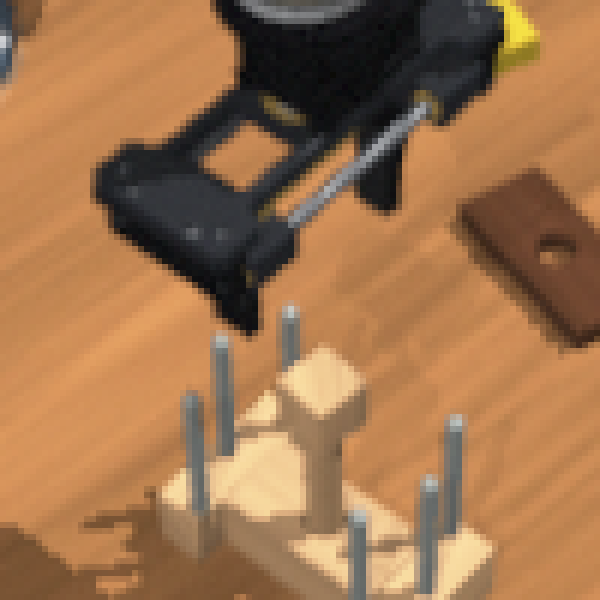

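View pics/top1.png

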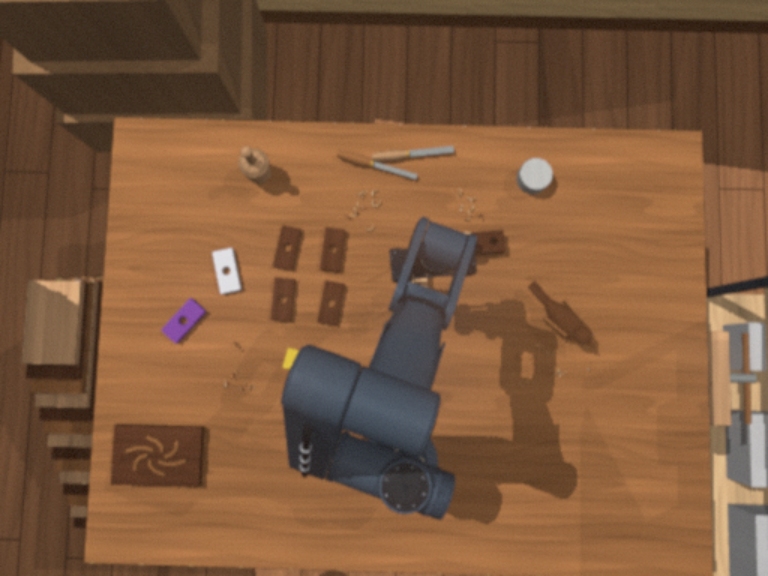

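```bash
python3 - <<'E'
from h import *
s=bot.read_state(); p=np.array(s['position']);R=np.array(s['tcp_rot'])
P=np.load("scene_p.npy").copy(); big=cv2.resize(P[:,:,::-1],None,fx=8,fy=8,interpolation=cv2.INTER_NEAREST)
for y in(.0435,.0585,-.0435,-.0585):
  for x in(-.0095,.0095):
    u,v=proj("scene",p+R@np.array([x,y,.011])); cv2.circle(big,(int((u+.5)*8),int((v+.5)*8)),2,(0,0,255),-1)
big=big[150*8:215*8,200*8:280*8]; cv2.imwrite("pics/f.png",big)
E
```

```text
(no output)
```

View pics/f.png

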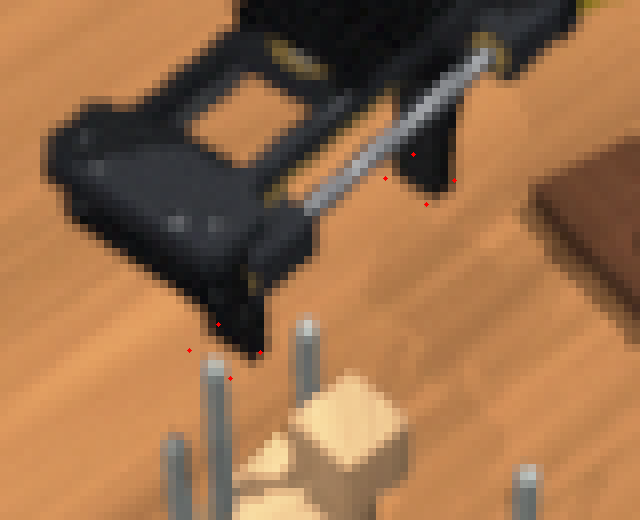

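Request:
{"api": "jog_arm", "payload": {
  "rows": [
    {"dp": [-4.5, -10, 40], "turn": [0, 0, 0], "grip": 1},
    {"dp": [-4.5, -10, 80], "turn": [0, 0, 0], "grip": 1},
    {"dp": [-4.5, -10, 115], "turn": [0, 0, 0], "grip": 1},
    {"dp": [-4.5, -10, 135], "turn": [0, 0, 0], "grip": 1},
    {"dp": [-4.5, -10, 135], "turn": [0, 0, 0], "grip": 1},
    {"dp": [-4.5, -10, 135], "turn": [0, 0, 0], "grip": 0.3},
    {"dp": [-4.5, -10, 135], "turn": [0, 0, 0], "grip": 0.3},
    {"dp": [-4.5, -10, 135], "turn": [0, 0, 0], "grip": 0.3},
    {"dp": [-4.5, -10, 135], "turn": [0, 0, 0], "grip": 0.3},
    {"dp": [-4.5, -10, 135], "turn": [0, 0, 0], "grip": 0.3}
  ]
}}

```text
time_s: 2.8
position: [0.4947, -0.0394, 0.1393]
tcp_rot: [[0.992, 0.126, 0.001], [0.126, -0.992, -0.0], [0.001, 0.001, -1.0]]
force: [-0.0, 0.9, -0.5]
opening: 0.629
```

```bash
python3 go.py 494 -39 240 7.2
```

```text
t 2.8 pos [494.7 -39.4 139.3] yaw 7.2 F [-0.   0.9 -0.5] M [ 0.07 -0.01 -0.02] open 0.629 mm 54.7
-> [494.0, -39.0, 240.0, 7.2] dp [-0.5, -0.5, -100.7] turn [0.04, -0.08, 0.04]
```

Request:
{"api": "jog_arm", "payload": {
  "rows": [
    {"dp": [0, 0, 0], "turn": [0, 0, 0], "grip": 0.2},
    {"dp": [0, 0, 0], "turn": [0, 0, 0], "grip": 0.2},
    {"dp": [0, 0, 0], "turn": [0, 0, 0], "grip": 0.2},
    {"dp": [0, 0, 0], "turn": [0, 0, 0], "grip": 0.2},
    {"dp": [0, 0, 0], "turn": [0, 0, 0], "grip": 0.2},
    {"dp": [0, 0, 0], "turn": [0, 0, 0], "grip": 0.2}
  ]
}}

```text
time_s: 3.4
position: [0.4944, -0.0394, 0.1386]
tcp_rot: [[0.992, 0.126, 0.0], [0.126, -0.992, 0.0], [0.0, -0.0, -1.0]]
force: [0.0, 0.3, 0.8]
opening: 0.401
```

```bash
python3 go.py 494 -39 240 7.2;  python3 - <<'E'
from h import *
p,d=snap("scene","x"); crop("scene",p,200,150,290,260,"g1",6)
E
```

```text
t 3.4 pos [494.4 -39.4 138.6] yaw 7.2 F [0.  0.3 0.8] M [ 0.13  0.   -0.  ] open 0.401 mm 34.9
-> [494.0, -39.0, 240.0, 7.2] dp [-0.3, -0.4, -101.4] turn [-0.0, -0.0, 0.03]
```

View pics/g1.png

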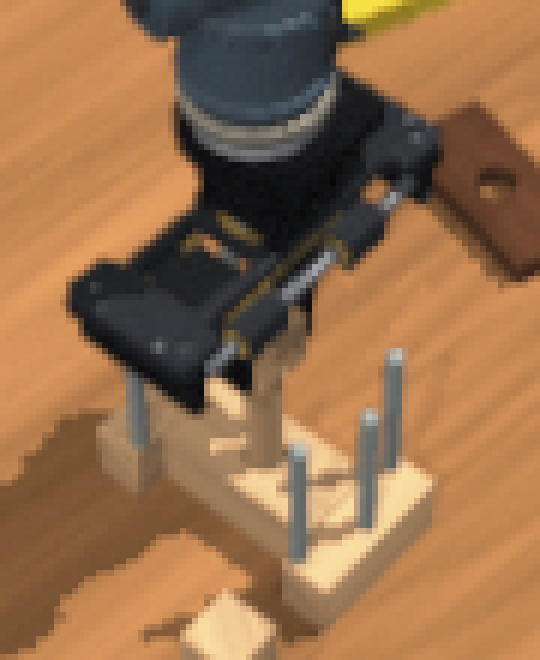

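Request:
{"api": "jog_arm", "payload": {
  "rows": [
    {"dp": [0, 0, -10], "turn": [0, 0, 0], "grip": 0.2},
    {"dp": [0, 0, -25], "turn": [0, 0, 0], "grip": 0.2},
    {"dp": [0, 0, -45], "turn": [0, 0, 0], "grip": 0.2},
    {"dp": [0, 0, -70], "turn": [0, 0, 0], "grip": 0.2},
    {"dp": [0, 0, -95], "turn": [0, 0, 0], "grip": 0.2},
    {"dp": [0, 0, -120], "turn": [0, 0, 0], "grip": 0.2},
    {"dp": [0, 0, -135], "turn": [0, 0, 0], "grip": 0.2},
    {"dp": [0, 0, -140], "turn": [0, 0, 0], "grip": 0.2},
    {"dp": [0, 0, -140], "turn": [0, 0, 0], "grip": 0.2}
  ]
}}

```text
time_s: 4.35
position: [0.4944, -0.0395, 0.2792]
tcp_rot: [[0.992, 0.126, 0.001], [0.126, -0.992, -0.001], [0.001, 0.001, -1.0]]
force: [-0.9, 0.1, -0.7]
opening: 0.398
```

```bash
python3 go.py 612 -246 275 7.2;  python3 - <<'E'
from h import *
for n in("scene","top"):
    p,d=snap(n,"x")
    crop(n,p,*((200,130,300,240) if n=="scene" else (255,145,350,220)),n+"2",6)
p=np.load("scene_p.npy");
E
```

```text
t 4.35 pos [494.4 -39.5 279.2] yaw 7.2 F [-0.9  0.1 -0.7] M [ 0.02 -0.02 -0.01] open 0.398 mm 34.6
-> [612.0, -246.0, 275.0, 7.2] dp [90.7, 219.7, 4.5] turn [0.04, -0.07, 0.03]
```

View pics/scene2.png

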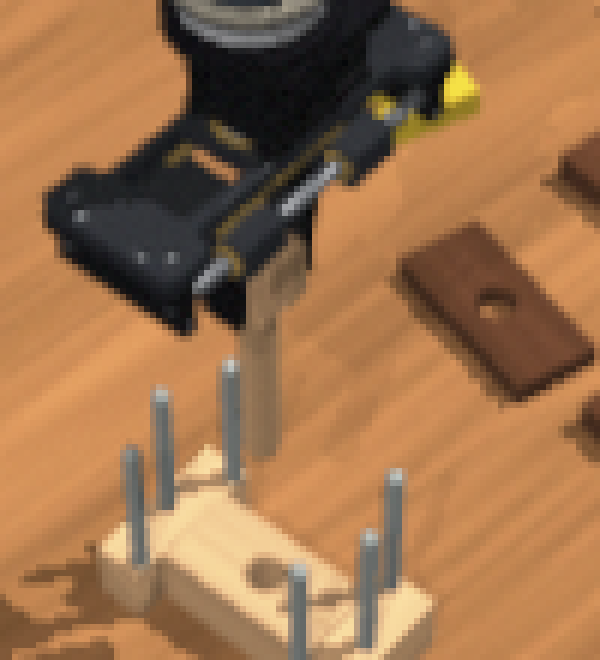

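```bash
python3 - <<'E'
from h import *
s=bot.read_state(); p=np.array(s['position'])
P=np.load("scene_p.npy"); big=cv2.resize(P[:,:,::-1],None,fx=10,fy=10,interpolation=cv2.INTER_NEAREST)
def dot(X,c): 
    u,v=proj("scene",X); cv2.circle(big,(int((u+.5)*10),int((v+.5)*10)),3,c,-1); return round(u,1),round(v,1)
for h in(.03,.06,.09,.12,.1346): print(h,dot(p-[0,0,h],(0,0,255)))
for z in (.04,): print(dot(np.array([.4930,-.0400,z]),(255,0,0)))
big=big[170*10:236*10,215*10:275*10]; cv2.imwrite("pics/ax.png",big)
g=P.astype(int)
for v in (190,195,200): print(v,g[v,236:254,2])
E
```

```text
0.03 (np.float64(241.8), np.float64(182.7))
0.06 (np.float64(241.9), np.float64(189.5))
0.09 (np.float64(242.1), np.float64(196.1))
0.12 (np.float64(242.3), np.float64(202.5))
0.1346 (np.float64(242.3), np.float64(205.5))
(np.float64(242.5), np.float64(225.5))
190 [ 91 149 192 133  91  87  83  80  77  79  82  84  83  79  82  81  82  82]
195 [ 87 106 103  97  91  88  83  78  78  77  82  81  78  77  79  80  80  78]
200 [ 75 107 105 103  92  87  84  80  78  79  81  75  76  77  83  83  86  87]
```

View pics/ax.png

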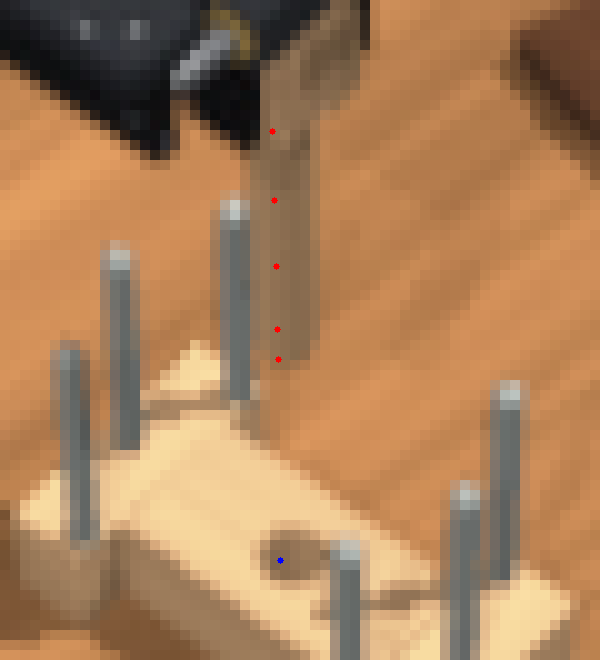

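```bash
python3 - <<'E'
from h import *
print(ray("scene",216.73-1.4,291.26,.04)*1000, ray("scene",216.73,291.26,.04)*1000)
print(ray("scene",244.9-1.4+.3,225.2,.04)*1000)
d0=np.load("scene_d.npy")
# hole jig in scene: dark vs pale, centroid
P=np.load("scene_p.npy"); print(P[218:233,236:256].sum(2,dtype=int))
# top of heads/board with column corrected
for c in [(603,-155.7,.124),(584.3,330.4,.016),(581.1,203.5,.02),(437.2,337.8,.02),(431.5,201.6,.016)]:
    u,v=proj("scene",(c[0]/1e3,c[1]/1e3,c[2])); print(c,ray("scene",u-1.4,v,c[2])*1000)
E
```

```text
[ 608.35908245 -246.66748086   40.        ] [ 611.0350485  -243.76785025   40.        ]
[494.83348185 -36.29269679  40.        ]
[[605 601 597 597 602 604 604 597 600 578 528 433 408 421 418 413 409 405
  409 428]
 [613 611 605 601 597 599 605 603 602 596 590 558 471 403 389 392 401 415
  425 439]
 [605 611 608 608 604 603 601 602 602 605 598 602 567 490 404 381 400 427
  439 439]
 [597 604 610 612 609 607 602 603 602 608 604 600 599 572 523 449 414 419
  436 436]
 [607 596 598 610 612 608 560 537 537 559 590 602 604 598 587 562 500 429
  415 408]
 [616 607 597 597 602 553 439 393 401 437 487 563 565 582 573 595 576 524
  455 415]
 [619 616 611 601 561 447 338 330 351 366 371 431 480 554 567 564 587 587
  565 501]
 [618 622 620 614 532 383 317 324 347 365 364 326 411 513 532 531 586 598
  598 565]
 [611 616 619 619 566 410 304 323 344 353 356 382 369 392 394 512 595 607
  597 572]
 [603 608 612 620 608 498 355 321 332 359 419 477 381 319 307 516 599 611
  590 571]
 [532 595 609 613 619 592 547 491 487 520 541 517 391 320 305 517 602 541
  483 467]
 [411 505 566 598 609 612 619 597 597 605 596 522 381 321 308 436 506 408
  354 347]
 [361 383 444 552 601 609 611 619 618 617 540 456 364 321 308 369 386 361
  346 346]
 [366 359 358 437 529 590 606 611 613 616 469 397 351 323 309 444 526 516
  500 496]
 [374 366 362 360 408 500 562 599 608 613 566 545 408 321 303 492 565 572
  577 572]]
(603, -155.7, 0.124) [ 600.36789012 -158.55236585  124.        ]
(584.3, 330.4, 0.016) [581.00356154 326.82696114  16.        ]
(581.1, 203.5, 0.02) [577.92908127 200.06322308  20.        ]
(437.2, 337.8, 0.02) [433.74982141 334.05998939  20.        ]
(431.5, 201.6, 0.016) [428.1686329  197.98903333  16.        ]
```

Request:
{"api": "jog_arm", "payload": {
  "rows": [
    {"dp": [15, 35, 2], "turn": [0, 0, 0], "grip": 0.2},
    {"dp": [30, 70, 4], "turn": [0, 0, 0], "grip": 0.2},
    {"dp": [45, 112, 4], "turn": [0, 0, 0], "grip": 0.2},
    {"dp": [62, 155, 4], "turn": [0, 0, 0], "grip": 0.2},
    {"dp": [77, 190, 4], "turn": [0, 0, 0], "grip": 0.2},
    {"dp": [85, 212, 4], "turn": [0, 0, 0], "grip": 0.2},
    {"dp": [87.5, 220, 4], "turn": [0, 0, 0], "grip": 0.2},
    {"dp": [87.5, 220, 4], "turn": [0, 0, 0], "grip": 0.2},
    {"dp": [87.5, 220, 4], "turn": [0, 0, 0], "grip": 0.2}
  ]
}}

```text
time_s: 5.35
position: [0.6078, -0.2452, 0.2736]
tcp_rot: [[0.992, 0.126, -0.003], [0.126, -0.992, 0.002], [-0.002, -0.002, -1.0]]
force: [0.0, 0.9, -1.5]
opening: 0.403
```

```bash
python3 go.py 609 -247 190 7.2 
```

```text
t 5.35 pos [ 607.8 -245.2  273.6] yaw 7.3 F [ 0.   0.9 -1.5] M [-0.03  0.06  0.02] open 0.403 mm 35.0
-> [609.0, -247.0, 190.0, 7.2] dp [1.1, 2.2, 83.6] turn [-0.14, 0.13, 0.06]
```

Request:
{"api": "jog_arm", "payload": {
  "rows": [
    {"dp": [0, 0, 30], "turn": [0, 0, 0], "grip": 0.2},
    {"dp": [0, 0, 60], "turn": [0, 0, 0], "grip": 0.2},
    {"dp": [0, 0, 80], "turn": [0, 0, 0], "grip": 0.2},
    {"dp": [0, 0, 85], "turn": [0, 0, 0], "grip": 0.2},
    {"dp": [0, 0, 85], "turn": [0, 0, 0], "grip": 0.2},
    {"dp": [0, 0, 85], "turn": [0, 0, 0], "grip": 0.2}
  ]
}}

```text
time_s: 5.95
position: [0.6095, -0.2464, 0.191]
tcp_rot: [[0.992, 0.127, 0.002], [0.127, -0.992, -0.001], [0.002, 0.001, -1.0]]
force: [0.3, 0.1, -1.0]
opening: 0.401
```

```bash
python3 go.py 608.5 -247 190 7.2;  python3 - <<'E'
from h import *
p,d=snap("scene","x"); crop("scene",p,190,215,265,315,"s3",6)
E
```

```text
t 5.95 pos [ 609.5 -246.4  191. ] yaw 7.3 F [ 0.3  0.1 -1. ] M [ 0.01 -0.01  0.01] open 0.401 mm 34.9
-> [608.5, -247.0, 190.0, 7.2] dp [-1.1, 0.5, 1.0] turn [0.08, -0.11, 0.07]
```

View pics/s3.png

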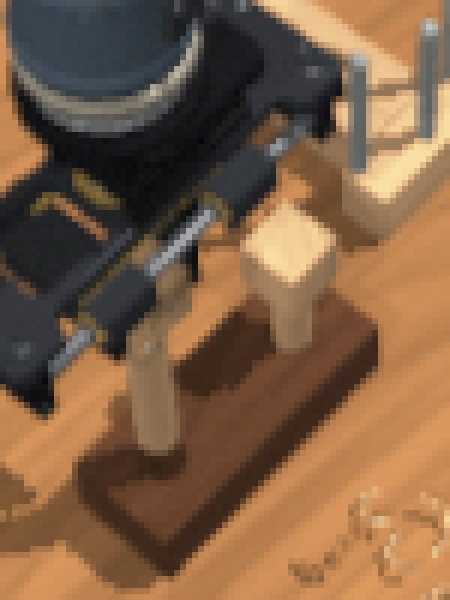

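```bash
python3 - <<'E'
from h import *
for z in(.0564,.04,.066): print([round(float(x),2) for x in proj("scene",(.6095,-.2464,z))])
P=np.load("scene_p.npy")
for v in range(270,296,1): print(v,P[v,208:226,:].sum(1,dtype=int))
E
```

```text
[215.3, 288.75]
[215.66, 291.48]
[215.08, 287.13]
270 [123  96  90 204 303 332 336 318 322 325 406 435 426 424 436 443 364 225]
271 [129  98  94 287 348 343 331 338 312 347 416 419 430 437 442 364 226 145]
272 [104  85  72 274 346 341 403 344 278 344 408 431 437 442 363 224 151 133]
273 [ 88  64  94 274 336 363 383 316 299 340 419 442 440 356 221 142 134 130]
274 [227 100 200 311 324 342 311 304 322 347 365 397 337 209 140 135 128 128]
275 [379 287 342 357 328 310 299 315 323 336 302 273 173 139 135 127 128 128]
276 [434 422 432 386 347 327 319 320 327 341 286 181 134 131 128 129 129 130]
277 [450 447 444 383 360 344 331 322 323 336 273 164 128 125 119 127 129 124]
278 [448 440 423 363 358 341 329 323 325 336 307 186 136 129 126 122 128 129]
279 [435 425 427 352 357 346 334 325 316 335 327 226 144 127 119 125 126 119]
280 [426 370 356 321 356 348 338 322 322 332 339 251 190 179 139 135 127 179]
281 [373 290 270 288 352 350 336 323 322 326 342 254 214 215 194 185 184 217]
282 [322 269 269 270 350 354 337 327 321 327 340 265 219 222 217 209 217 221]
283 [297 265 255 241 342 358 340 333
[... 277 characters left out ...]
87 [239 238 236 232 267 348 346 336 328 325 335 302 228 213 225 235 236 226]
288 [237 231 227 222 241 348 354 338 324 322 340 257 212 226 235 231 228 227]
289 [232 198 186 181 179 258 306 336 332 323 275 187 162 221 230 222 223 226]
290 [183 150 137 145 142 134 203 247 254 238 168 134 136 206 220 225 222 224]
291 [143 138 138 146 141 123 125 122 127 126 135 138 129 202 234 226 220 230]
292 [143 139 145 146 142 126 123 105 103 120 128 137 152 212 227 224 224 227]
293 [147 153 152 151 137 121 120 116 117 121 121 136 182 217 222 219 228 227]
294 [150 152 146 137 140 132 164 143 125 136 152 176 210 218 231 226 222 218]
295 [144 146 141 181 186 184 208 203 190 197 209 217 216 225 222 229 217 213]
```

Request:
{"api": "jog_arm", "payload": {
  "rows": [
    {"dp": [0, 0, 8], "turn": [0, 0, 0], "grip": 0.2},
    {"dp": [0, 0, 14], "turn": [0, 0, 0], "grip": 0.2},
    {"dp": [0, 0, 18], "turn": [0, 0, 0], "grip": 0.2},
    {"dp": [0, 0, 22], "turn": [0, 0, 0], "grip": 0.2},
    {"dp": [0, 0, 25], "turn": [0, 0, 0], "grip": 0.2},
    {"dp": [0, 0, 25], "turn": [0, 0, 0], "grip": 0.2}
  ]
}}

```text
time_s: 6.6
position: [0.6089, -0.2467, 0.164]
tcp_rot: [[0.992, 0.126, -0.0], [0.126, -0.992, 0.0], [-0.0, -0.0, -1.0]]
force: [0.4, -0.4, -2.3]
opening: 0.4
```

```bash
python3 go.py 608.5 -247 190 7.2
```

```text
t 6.6 pos [ 608.9 -246.7  164. ] yaw 7.2 F [ 0.4 -0.4 -2.3] M [ 0.06 -0.13 -0.03] open 0.4 mm 34.8
-> [608.5, -247.0, 190.0, 7.2] dp [-0.4, 0.3, -26.0] turn [-0.02, 0.0, 0.02]
```

Request:
{"api": "jog_arm", "payload": {
  "rows": [
    {"dp": [0, 0, 5], "turn": [0, 0, 0], "grip": 0.2},
    {"dp": [0, 0, 10], "turn": [0, 0, 0], "grip": 0.2},
    {"dp": [0, 0, 15], "turn": [0, 0, 0], "grip": 0.2},
    {"dp": [0, 0, 20], "turn": [0, 0, 0], "grip": 0.2},
    {"dp": [0, 0, 24], "turn": [0, 0, 0], "grip": 0.2},
    {"dp": [0, 0, 24], "turn": [0, 0, 0], "grip": 0.2},
    {"dp": [0, 0, 24], "turn": [0, 0, 0], "grip": 0.2}
  ]
}}

```text
time_s: 7.3
position: [0.6088, -0.2466, 0.1403]
tcp_rot: [[0.992, 0.126, -0.0], [0.126, -0.992, 0.0], [-0.0, -0.0, -1.0]]
force: [1.8, -0.0, -1.9]
opening: 0.403
```

```bash
python3 go.py 608.5 -247 190 7.2
```

```text
t 7.3 pos [ 608.8 -246.6  140.3] yaw 7.2 F [ 1.8 -0.  -1.9] M [ 0.04 -0.23  0.03] open 0.403 mm 35.1
-> [608.5, -247.0, 190.0, 7.2] dp [-0.4, 0.4, -49.7] turn [-0.02, 0.01, 0.03]
```

Request:
{"api": "jog_arm", "payload": {
  "rows": [
    {"dp": [0, 0, 1], "turn": [0, 0, 0], "grip": 0.6},
    {"dp": [0, 0, 1], "turn": [0, 0, 0], "grip": 0.9},
    {"dp": [0, 0, 1], "turn": [0, 0, 0], "grip": 1},
    {"dp": [0, 0, 1], "turn": [0, 0, 0], "grip": 1},
    {"dp": [0, 0, 1], "turn": [0, 0, 0], "grip": 1},
    {"dp": [0, 0, -20], "turn": [0, 0, 0], "grip": 1},
    {"dp": [0, 0, -60], "turn": [0, 0, 0], "grip": 1},
    {"dp": [0, 0, -100], "turn": [0, 0, 0], "grip": 1},
    {"dp": [0, 0, -130], "turn": [0, 0, 0], "grip": 1},
    {"dp": [0, 0, -130], "turn": [0, 0, 0], "grip": 1}
  ]
}}

```text
time_s: 8.3
position: [0.6115, -0.2482, 0.2767]
tcp_rot: [[0.992, 0.126, 0.01], [0.126, -0.992, -0.006], [0.009, 0.007, -1.0]]
force: [0.3, -0.2, 0.3]
opening: 0.999
```

```bash
cat > look.py <<'E'
from h import *
import sys
def corr(n,x,y,z):
    if n=="top": return np.array([x,y])
    u,v=proj(n,(x/1e3,y/1e3,z)); return ray(n,u-1.4,v,z)[:2]*1000
if __name__=="__main__":
    for n in("scene","top"):
        p,d=snap(n,"x"); C=cloud(n,d); off={"top":-.0014,"scene":.0017}[n]
        hs=cv2.cvtColor(p,cv2.COLOR_RGB2HSV)
        x,y,z=C[...,0],C[...,1],C[...,2]-off
        m=((hs[...,2]<135)&(hs[...,1]>100)&(z>.011)&(z<.028)&(x>.3)&(x<.75)&(y>.1)&(y<.45)&(d>0)).astype(np.uint8)
        m=cv2.morphologyEx(m,cv2.MORPH_CLOSE,np.ones((3,3),np.uint8))
        k,l,st,ce=cv2.connectedComponentsWithStats(m)
        for i in range(1,k):
            if st[i,4]<150: continue
            cn=max(cv2.findContours((l==i).astype(np.uint8),cv2.RETR_EXTERNAL,cv2.CHAIN_APPROX_NONE)[0],key=cv2.contourArea)
            f=np.zeros(l.shape,np.uint8); cv2.drawContours(f,[cn],-1,1,-1); v,u=np.nonzero(f)
            zt=np.median(z[l==i])
            Q=np.array([ray(n,a,b,zt)[:2]*1000 for a,b in zip(u,v)],np.float32); ev=np.linalg.eigh(np.cov(Q.T))[1][:,1]
            r=cv2.minAreaRect(Q); c=Q.mean(0); c2=np.array(r[0])
            print(n,"c",corr(n,c[0],c[1],zt).round(1),"rect",corr(n,c2[0],c2[1],zt).round(1),np.round(sorted(r[1]),0),"yaw",round(np.degrees(np.arctan(ev[1]/ev[0])),1),"top",round(zt*1000,1),"n",len(u))
E
python3 go.py 429 198 120 -9 579 199 120 -7; python3 look.py
```

```text
t 8.3 pos [ 611.5 -248.2  276.7] yaw 7.2 F [ 0.3 -0.2  0.3] M [ 0.03 -0.03 -0.06] open 0.999 mm 86.9
-> [429.0, 198.0, 120.0, -9.0] dp [-126.3, -466.8, 152.1] turn [0.35, -0.58, 16.24]
-> [579.0, 199.0, 120.0, -7.0] dp [22.6, -448.9, 153.6] turn [0.36, -0.58, 14.24]
scene c [436.5 331.2] rect [435.8 330.9] [ 60. 121.] yaw -3.5 top 19.7 n 397
scene c [429.3 198.4] rect [428.1 197.8] [ 57. 120.] yaw -9.4 top 16.1 n 416
scene c [582.1 326.4] rect [582.1 326.4] [ 57. 119.] yaw -11.2 top 16.3 n 424
scene c [581.2 197.1] rect [579.8 196.4] [ 61. 121.] yaw -6.6 top 19.6 n 506
top c [581.  326.5] rect [581.4 326.9] [ 57. 121.] yaw -10.6 top 16.0 n 380
top c [579.3 198.6] rect [579.7 198.4] [ 56. 121.] yaw -5.9 top 19.6 n 383
top c [435.7 332.2] rect [435.5 332.2] [ 58. 120.] yaw -2.6 top 19.6 n 396
top c [429.1 198.4] rect [429.1 198.6] [ 56. 120.] yaw -8.9 top 15.7 n 386
```

Request:
{"api": "jog_arm", "payload": {
  "rows": [
    {"dp": [-124, -466, 100], "turn": [0, 0, 16.2], "grip": 1},
    {"dp": [-124, -466, 100], "turn": [0, 0, 16.2], "grip": 1},
    {"dp": [-124, -466, 100], "turn": [0, 0, 16.2], "grip": 1},
    {"dp": [-124, -466, 100], "turn": [0, 0, 16.2], "grip": 1},
    {"dp": [-124, -466, 100], "turn": [0, 0, 16.2], "grip": 1},
    {"dp": [-124, -466, 100], "turn": [0, 0, 16.2], "grip": 1},
    {"dp": [-124, -466, 100], "turn": [0, 0, 16.2], "grip": 1},
    {"dp": [-124, -466, 100], "turn": [0, 0, 16.2], "grip": 1},
    {"dp": [-124, -466, 100], "turn": [0, 0, 16.2], "grip": 1},
    {"dp": [-124, -466, 100], "turn": [0, 0, 16.2], "grip": 1}
  ]
}}

```text
time_s: 9.4
position: [0.4241, 0.2015, 0.1686]
tcp_rot: [[0.988, -0.156, -0.005], [-0.156, -0.988, -0.001], [-0.004, 0.001, -1.0]]
force: [1.3, 0.4, 0.7]
opening: 1.004
```

Request:
{"api": "jog_arm", "payload": {
  "rows": [
    {"dp": [0, 0, 0], "turn": [0, 0, 0], "grip": 1},
    {"dp": [0, 0, 0], "turn": [0, 0, 0], "grip": 1}
  ]
}}

```text
time_s: 9.6
position: [0.4256, 0.2005, 0.1693]
tcp_rot: [[0.988, -0.153, -0.003], [-0.153, -0.988, -0.001], [-0.003, 0.002, -1.0]]
force: [-0.0, -0.5, 0.5]
opening: 0.999
```

```bash
python3 go.py 429 198.4 13 -9
```

```text
t 9.6 pos [425.6 200.5 169.3] yaw -8.8 F [-0.  -0.5  0.5] M [ 0.   -0.03 -0.05] open 0.999 mm 86.9
-> [429.0, 198.4, 13.0, -9.0] dp [4.1, 1.3, 156.3] turn [0.09, 0.17, 0.2]
```

Request:
{"api": "jog_arm", "payload": {
  "rows": [
    {"dp": [4, 1.3, 50], "turn": [0.1, 0.15, 0.2], "grip": 1},
    {"dp": [4, 1.3, 95], "turn": [0.1, 0.15, 0.2], "grip": 1},
    {"dp": [4, 1.3, 125], "turn": [0.1, 0.15, 0.2], "grip": 1},
    {"dp": [4, 1.3, 145], "turn": [0.1, 0.15, 0.2], "grip": 1},
    {"dp": [4, 1.3, 155], "turn": [0.1, 0.15, 0.2], "grip": 1},
    {"dp": [4, 1.3, 155], "turn": [0.1, 0.15, 0.2], "grip": 0.6},
    {"dp": [4, 1.3, 155], "turn": [0.1, 0.15, 0.2], "grip": 0.4},
    {"dp": [4, 1.3, 155], "turn": [0.1, 0.15, 0.2], "grip": 0.4},
    {"dp": [4, 1.3, 155], "turn": [0.1, 0.15, 0.2], "grip": 0.4},
    {"dp": [4, 1.3, 155], "turn": [0.1, 0.15, 0.2], "grip": 0.4}
  ]
}}

```text
time_s: 10.6
position: [0.4317, 0.1984, 0.0165]
tcp_rot: [[0.987, -0.159, 0.005], [-0.159, -0.987, 0.002], [0.005, -0.003, -1.0]]
force: [0.5, -0.8, 4.3]
opening: 0.638
```

```bash
python3 go.py 429 198.4 200 -9
```

```text
t 10.6 pos [431.7 198.4  16.5] yaw -9.2 F [ 0.5 -0.8  4.3] M [ 0.09 -0.07 -0.01] open 0.638 mm 55.5
-> [429.0, 198.4, 200.0, -9.0] dp [-1.8, -0.0, -183.5] turn [-0.15, -0.28, -0.17]
```

Request:
{"api": "jog_arm", "payload": {
  "rows": [
    {"dp": [0, 0, 0], "turn": [0, 0, 0], "grip": 0.4},
    {"dp": [0, 0, 0], "turn": [0, 0, 0], "grip": 0.4},
    {"dp": [0, 0, 0], "turn": [0, 0, 0], "grip": 0.4}
  ]
}}

```text
time_s: 10.9
position: [0.4317, 0.1984, 0.0165]
tcp_rot: [[0.987, -0.159, 0.005], [-0.159, -0.987, 0.002], [0.005, -0.003, -1.0]]
force: [-0.3, -1.5, 5.9]
opening: 0.639
```

```bash
python3 go.py 429 198.4 200 -9
```

```text
t 10.9 pos [431.7 198.4  16.5] yaw -9.2 F [-0.3 -1.5  5.9] M [ 0.12  0.02 -0.05] open 0.639 mm 55.6
-> [429.0, 198.4, 200.0, -9.0] dp [-1.8, -0.0, -183.5] turn [-0.15, -0.27, -0.17]
```

Request:
{"api": "jog_arm", "payload": {
  "rows": [
    {"dp": [0, 0, -5], "turn": [0, 0, 0], "grip": 0.4},
    {"dp": [0, 0, -15], "turn": [0, 0, 0], "grip": 0.4},
    {"dp": [0, 0, -40], "turn": [0, 0, 0], "grip": 0.4},
    {"dp": [0, 0, -80], "turn": [0, 0, 0], "grip": 0.4},
    {"dp": [0, 0, -120], "turn": [0, 0, 0], "grip": 0.4},
    {"dp": [0, 0, -160], "turn": [0, 0, 0], "grip": 0.4},
    {"dp": [0, 0, -190], "turn": [0, 0, 0], "grip": 0.4},
    {"dp": [0, 0, -200], "turn": [0, 0, 0], "grip": 0.4},
    {"dp": [0, 0, -200], "turn": [0, 0, 0], "grip": 0.4},
    {"dp": [0, 0, -200], "turn": [0, 0, 0], "grip": 0.4}
  ]
}}

```text
time_s: 11.9
position: [0.4293, 0.1977, 0.2146]
tcp_rot: [[0.987, -0.159, 0.001], [-0.159, -0.987, 0.001], [0.0, -0.001, -1.0]]
force: [0.3, -0.1, 0.1]
opening: 0.642
```

```bash
python3 go.py 492.6 -39.3 200 7.2;python3 - <<'E'
from h import *
p,d=snap("scene","x"); cv2.imwrite("pics/s4.png",cv2.resize(p[60:260,180:380,::-1],None,fx=3,fy=3))
E
```

```text
t 11.9 pos [429.3 197.7 214.6] yaw -9.2 F [ 0.3 -0.1  0.1] M [ 0.03  0.07 -0.04] open 0.642 mm 55.8
-> [492.6, -39.3, 200.0, 7.2] dp [100.3, 223.8, 14.4] turn [-0.05, -0.03, -16.37]
```

View pics/s4.png

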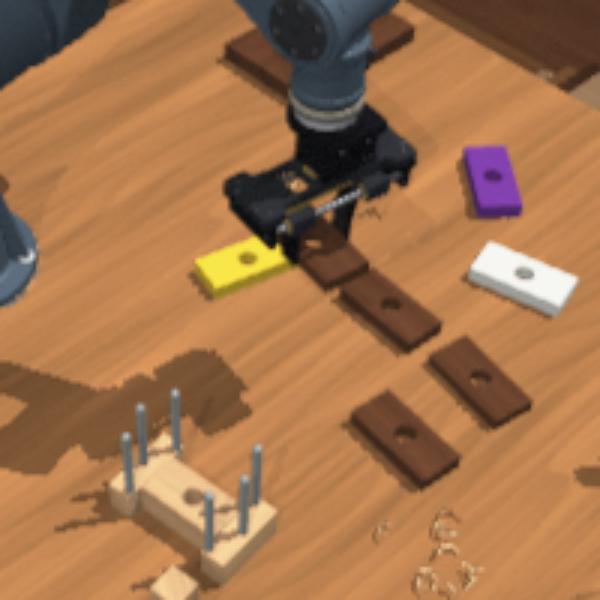

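```bash
python3 - <<'E'
from h import *
p=np.load("scene_p.npy");d=np.load("scene_d.npy");C=cloud("scene",d)
C[...,2]-=.0017
s=bot.read_state();q=np.array(s['position']);R=np.array(s['tcp_rot'])
# correct column shift: recompute with u-1.4
f,cx,cy,pc,Rc=K("scene"); v,u=np.mgrid[0:384,0:512]
C=np.stack([(u-1.4-cx)/f*d,(v-cy)/f*d,d],-1)@Rc.T+pc
T=(C-q)@R*1000
m=(d>0)&(abs(T[...,0])<75)&(abs(T[...,1])<45)&(T[...,2]>-5)&(T[...,2]<30)
hs=cv2.cvtColor(p,cv2.COLOR_RGB2HSV); m&=(p[...,0]>60)
print(m.sum(),[np.percentile(T[m][:,i],[1,5,50,95,99]).round(1).tolist() for i in range(3)])
mt=m&(T[...,2]<np.percentile(T[m][:,2],20)+4)
print(mt.sum(),[np.percentile(T[mt][:,i],[0,2,50,98,100]).round(1).tolist() for i in range(3)])
b=cv2.resize((np.dstack([p[...,2],p[...,1],np.where(mt,255,p[...,0])]))[120:180,255:330],None,fx=8,fy=8,interpolation=0); cv2.imwrite("pics/m4.png",b)
E
```

```text
276 [[-22.7, -11.1, 30.4, 54.8, 56.4], [-26.6, -23.6, 4.6, 29.7, 32.7], [-4.7, -4.1, -1.2, 9.5, 12.7]]
208 [[-49.1, -14.9, 29.6, 55.7, 56.8], [-36.7, -26.0, 0.7, 29.4, 30.3], [-4.9, -4.6, -1.8, 0.9, 1.0]]
```

View pics/m4.png

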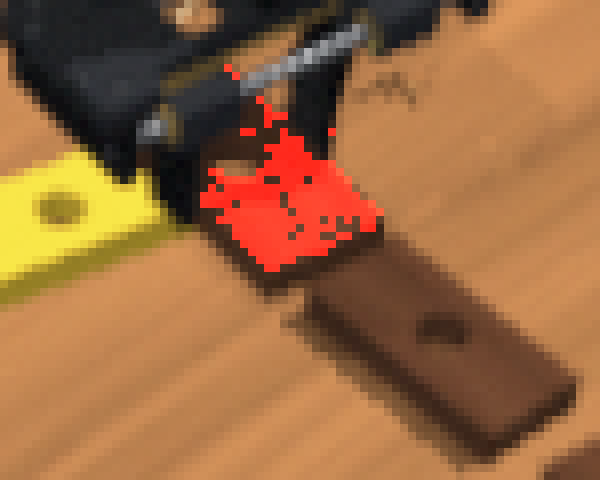

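Request:
{"api": "jog_arm", "payload": {
  "rows": [
    {"dp": [10, 22, 0], "turn": [0, 0, -3], "grip": 0.4},
    {"dp": [27, 60, 0], "turn": [0, 0, -6], "grip": 0.4},
    {"dp": [47, 105, 2], "turn": [0, 0, -10], "grip": 0.4},
    {"dp": [67, 150, 5], "turn": [0, 0, -13], "grip": 0.4},
    {"dp": [86, 192, 7], "turn": [0, 0, -16], "grip": 0.4},
    {"dp": [98, 217, 9], "turn": [0, 0, -16.4], "grip": 0.4},
    {"dp": [102.8, 224, 10], "turn": [0, 0, -16.4], "grip": 0.4},
    {"dp": [102.8, 224, 10], "turn": [0, 0, -16.4], "grip": 0.4},
    {"dp": [102.8, 224, 10], "turn": [0, 0, -16.4], "grip": 0.4},
    {"dp": [102.8, 224, 10], "turn": [0, 0, -16.4], "grip": 0.4}
  ]
}}

```text
time_s: 12.95
position: [0.4951, -0.038, 0.2049]
tcp_rot: [[0.992, 0.128, 0.001], [0.128, -0.992, 0.002], [0.001, -0.002, -1.0]]
force: [-0.5, 0.0, 0.2]
opening: 0.639
```

```bash
python3 go.py 495.3 -39.0 160 7.2;python3 - <<'E'
from h import *
p,d=snap("scene","x"); crop("scene",p,190,140,300,240,"s5",7)
E
```

```text
t 12.95 pos [495.1 -38.  204.9] yaw 7.3 F [-0.5  0.   0.2] M [ 0.04 -0.06  0.02] open 0.639 mm 55.6
-> [495.3, -39.0, 160.0, 7.2] dp [-0.0, 1.1, 44.9] turn [-0.12, -0.07, 0.13]
```

View pics/s5.png

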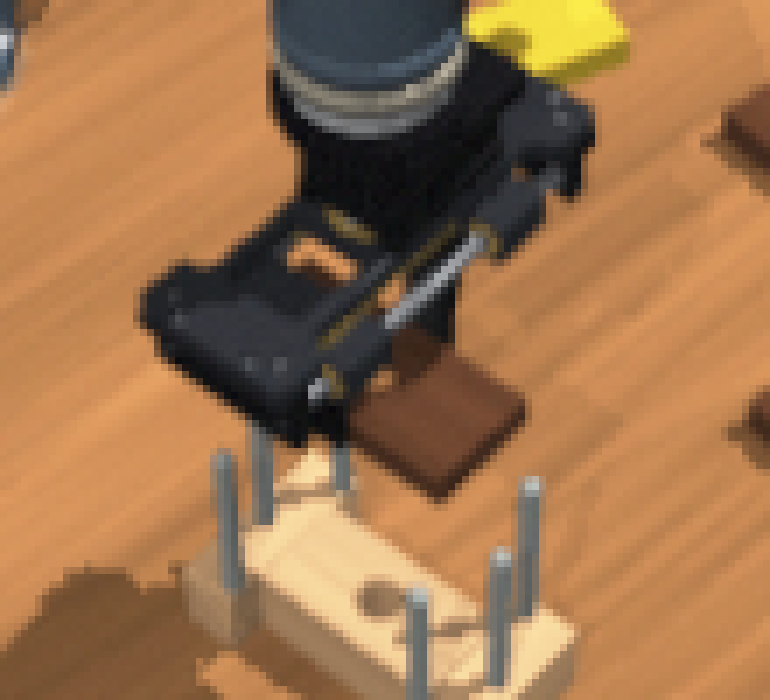

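Request:
{"api": "jog_arm", "payload": {
  "rows": [
    {"dp": [0, 1, 20], "turn": [0, 0, 0], "grip": 0.4},
    {"dp": [0, 1, 38], "turn": [0, 0, 0], "grip": 0.4},
    {"dp": [0, 1, 46], "turn": [0, 0, 0], "grip": 0.4},
    {"dp": [0, 1, 46], "turn": [0, 0, 0], "grip": 0.4},
    {"dp": [0, 1, 46], "turn": [0, 0, 0], "grip": 0.4}
  ]
}}

```text
time_s: 13.5
position: [0.4967, -0.0402, 0.1598]
tcp_rot: [[0.992, 0.127, 0.003], [0.127, -0.992, 0.001], [0.004, -0.001, -1.0]]
force: [-0.3, -0.5, -0.6]
opening: 0.635
```

```bash
cat > chk.py <<'E'
# overlay expected board outline (x offset arg, half thickness) and peg tips in scene
from h import *
import sys
off=float(sys.argv[1]); zb=float(sys.argv[2]); tag=sys.argv[3]; thick=float(sys.argv[4])
p,d=snap("scene","x"); s=bot.read_state(); q=np.array(s['position']); R=np.array(s['tcp_rot'])
S=8; x0,y0,x1,y1=200,150,290,245
big=cv2.resize(p[y0:y1,x0:x1,::-1],None,fx=S,fy=S,interpolation=cv2.INTER_NEAREST)
def px(X): u,v=proj("scene",X); return (int((u+1.4+.5-x0)*S),int((v+.5-y0)*S))
for z,c in((zb,(0,0,255)),(zb-thick,(255,255,0))):
    pts=[px(q+R@(np.array([a+off,b,z])/1e3)) for a,b in((-60,-28),(60,-28),(60,28),(-60,28))]
    cv2.polylines(big,[np.array(pts)],True,c,1)
J=np.array([.4926,-.0393]); y=np.radians(7.2)
for a,b in[(-55,37),(-55,-37),(55,37),(55,-37),(69,0),(-69,0),(0,0)]:
    z=.137 if (a,b)!=(0,0) else .04
    cv2.circle(big,px(np.array([J[0]+(a*np.cos(y)-b*np.sin(y))/1e3,J[1]+(a*np.sin(y)+b*np.cos(y))/1e3,z])),4,(0,255,0),-1)
cv2.imwrite(f"pics/{tag}.png",big)
E
python3 go.py 495.3 -39.0 160 7.2; python3 chk.py -2.7 16.5 c1 16
```

```text
t 13.5 pos [496.7 -40.2 159.8] yaw 7.3 F [-0.3 -0.5 -0.6] M [-0.01  0.    0.02] open 0.635 mm 55.3
-> [495.3, -39.0, 160.0, 7.2] dp [-1.2, -1.3, -0.2] turn [-0.04, -0.2, 0.07]
```

View pics/c1.png

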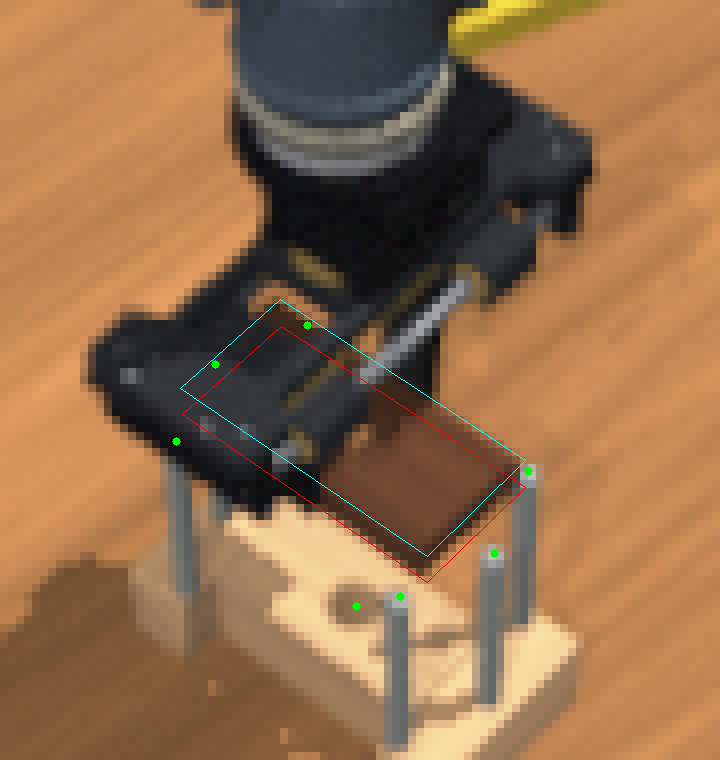

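Request:
{"api": "jog_arm", "payload": {
  "rows": [
    {"dp": [0, 0, 0], "turn": [0, 0, 0], "grip": 0.4},
    {"dp": [0, 0, 0], "turn": [0, 0, 0], "grip": 0.4}
  ]
}}

```text
time_s: 13.75
position: [0.4968, -0.0407, 0.1601]
tcp_rot: [[0.992, 0.126, 0.004], [0.126, -0.992, 0.001], [0.004, -0.0, -1.0]]
force: [-0.5, 0.5, -1.2]
opening: 0.645
```

```bash
python3 go.py 495.3 -39.0 90 7.2
```

```text
t 13.75 pos [496.8 -40.7 160.1] yaw 7.2 F [-0.5  0.5 -1.2] M [0.04 0.04 0.01] open 0.645 mm 56.2
-> [495.3, -39.0, 90.0, 7.2] dp [-1.6, -1.9, 70.1] turn [-0.02, -0.25, 0.03]
```

Request:
{"api": "jog_arm", "payload": {
  "rows": [
    {"dp": [-1.6, -1.9, 0], "turn": [0, -0.25, 0], "grip": 0.4},
    {"dp": [-1.6, -1.9, 5], "turn": [0, -0.25, 0], "grip": 0.4},
    {"dp": [-1.6, -1.9, 15], "turn": [0, -0.25, 0], "grip": 0.4},
    {"dp": [-1.6, -1.9, 28], "turn": [0, -0.25, 0], "grip": 0.4},
    {"dp": [-1.6, -1.9, 40], "turn": [0, -0.25, 0], "grip": 0.4},
    {"dp": [-1.6, -1.9, 40], "turn": [0, -0.25, 0], "grip": 0.4}
  ]
}}

```text
time_s: 14.35
position: [0.4933, -0.0385, 0.1174]
tcp_rot: [[0.992, 0.126, -0.006], [0.126, -0.992, 0.002], [-0.005, -0.003, -1.0]]
force: [-0.7, 0.4, -0.3]
opening: 0.639
```

```bash
python3 go.py 495.3 -39.0 62 7.2
```

```text
t 14.35 pos [493.3 -38.5 117.4] yaw 7.2 F [-0.7  0.4 -0.3] M [0.04 0.03 0.03] open 0.639 mm 55.6
-> [495.3, -39.0, 62.0, 7.2] dp [2.2, 0.9, 55.4] turn [-0.16, 0.31, 0.02]
```

Request:
{"api": "jog_arm", "payload": {
  "rows": [
    {"dp": [2, 0.9, 5], "turn": [0, 0.3, 0], "grip": 0.4},
    {"dp": [2, 0.9, 15], "turn": [0, 0.3, 0], "grip": 0.4},
    {"dp": [2, 0.9, 28], "turn": [0, 0.3, 0], "grip": 0.4},
    {"dp": [2, 0.9, 40], "turn": [0, 0.3, 0], "grip": 0.4},
    {"dp": [2, 0.9, 46], "turn": [0, 0.3, 0], "grip": 0.4},
    {"dp": [2, 0.9, 50], "turn": [0, 0.3, 0], "grip": 0.4},
    {"dp": [2, 0.9, 50], "turn": [0, 0.3, 0], "grip": 0.4}
  ]
}}

```text
time_s: 15.05
position: [0.4965, -0.0394, 0.0689]
tcp_rot: [[0.992, 0.126, 0.003], [0.126, -0.992, 0.002], [0.003, -0.001, -1.0]]
force: [-0.4, 0.2, 0.9]
opening: 0.643
```

```bash
python3 go.py 495.3 -39.0 56.5 7.2
```

```text
t 15.05 pos [496.5 -39.4  68.9] yaw 7.2 F [-0.4  0.2  0.9] M [-0.01  0.04 -0.01] open 0.643 mm 55.9
-> [495.3, -39.0, 56.5, 7.2] dp [-1.2, -0.5, 12.4] turn [-0.08, -0.17, 0.03]
```

Next, feel down slowly.

Request:
{"api": "jog_arm", "payload": {
  "rows": [
    {"dp": [-1, -0.5, 3], "turn": [0, -0.15, 0], "grip": 0.4},
    {"dp": [-1, -0.5, 5], "turn": [0, -0.15, 0], "grip": 0.4},
    {"dp": [-1, -0.5, 7], "turn": [0, -0.15, 0], "grip": 0.4},
    {"dp": [-1, -0.5, 8.5], "turn": [0, -0.15, 0], "grip": 0.4},
    {"dp": [-1, -0.5, 10], "turn": [0, -0.15, 0], "grip": 0.4},
    {"dp": [-1, -0.5, 10], "turn": [0, -0.15, 0], "grip": 0.4}
  ]
}}

```text
time_s: 15.65
position: [0.4957, -0.0391, 0.0593]
tcp_rot: [[0.992, 0.126, 0.001], [0.126, -0.992, 0.001], [0.001, -0.001, -1.0]]
force: [0.1, 0.9, -0.3]
opening: 0.639
```

Request:
{"api": "jog_arm", "payload": {
  "rows": [
    {"dp": [0, 0, 1], "turn": [0, 0, 0], "grip": 0.4},
    {"dp": [0, 0, 2], "turn": [0, 0, 0], "grip": 0.4},
    {"dp": [0, 0, 2], "turn": [0, 0, 0], "grip": 0.4}
  ]
}}

```text
time_s: 15.95
position: [0.4957, -0.039, 0.0573]
tcp_rot: [[0.992, 0.126, 0.001], [0.126, -0.992, 0.001], [0.001, -0.001, -1.0]]
force: [0.4, -0.3, -0.6]
opening: 0.636
```

Request:
{"api": "jog_arm", "payload": {
  "rows": [
    {"dp": [0, 0, 0.7], "turn": [0, 0, 0], "grip": 0.4},
    {"dp": [0, 0, 1.4], "turn": [0, 0, 0], "grip": 0.4},
    {"dp": [0, 0, 1.4], "turn": [0, 0, 0], "grip": 0.4}
  ]
}}

```text
time_s: 16.25
position: [0.4957, -0.0391, 0.0565]
tcp_rot: [[0.992, 0.126, 0.001], [0.126, -0.992, 0.001], [0.001, -0.001, -1.0]]
force: [-1.1, -0.4, 4.7]
opening: 0.635
```

Request:
{"api": "jog_arm", "payload": {
  "rows": [
    {"dp": [0, 0, 0.5], "turn": [0, 0, 0], "grip": 0.4},
    {"dp": [0, 0, 1], "turn": [0, 0, 0], "grip": 0.4},
    {"dp": [0, 0, 1], "turn": [0, 0, 0], "grip": 0.4}
  ]
}}

```text
time_s: 16.55
position: [0.4958, -0.0391, 0.0565]
tcp_rot: [[0.992, 0.126, 0.002], [0.126, -0.992, 0.001], [0.002, -0.001, -1.0]]
force: [-2.2, -1.2, 12.5]
opening: 0.642
```

Request:
{"api": "jog_arm", "payload": {
  "rows": [
    {"dp": [0, 0, -1.2], "turn": [0, 0, 0], "grip": 0.4},
    {"dp": [0, 0, -1.2], "turn": [0, 0, 0], "grip": 0.75},
    {"dp": [0, 0, -1.2], "turn": [0, 0, 0], "grip": 0.9},
    {"dp": [0, 0, -1.2], "turn": [0, 0, 0], "grip": 0.9},
    {"dp": [0, 0, -6], "turn": [0, 0, 0], "grip": 0.9},
    {"dp": [0, 0, -20], "turn": [0, 0, 0], "grip": 1},
    {"dp": [0, 0, -60], "turn": [0, 0, 0], "grip": 1},
    {"dp": [0, 0, -110], "turn": [0, 0, 0], "grip": 1},
    {"dp": [0, 0, -160], "turn": [0, 0, 0], "grip": 1}
  ]
}}

```text
time_s: 17.45
position: [0.4948, -0.039, 0.2164]
tcp_rot: [[0.992, 0.126, -0.001], [0.126, -0.992, 0.002], [-0.0, -0.002, -1.0]]
force: [1.7, 0.1, -0.5]
opening: 0.996
```

```bash
python3 look.py; python3 go.py 579.5 198 170 -6.3 ; python3 - <<'E'
from h import *
p=np.load("scene_p.npy"); crop("scene",p,200,150,290,245,"s6",7)
E
```

```text
scene c [436.7 331.1] rect [436.  331.5] [ 61. 123.] yaw -3.9 top 19.6 n 401
scene c [579.6 353.8] rect [578.6 352.9] [ 61. 118.] yaw -11.1 top 16.3 n 423
scene c [581.  197.3] rect [579.9 197. ] [ 61. 120.] yaw -6.8 top 19.6 n 501
top c [578.6 355.1] rect [578.7 354.9] [ 57. 121.] yaw -9.8 top 15.7 n 379
top c [579.3 198.4] rect [578.8 194. ] [ 65. 122.] yaw -6.3 top 19.1 n 388
top c [435.6 332.4] rect [435.4 332. ] [ 58. 120.] yaw -3.0 top 19.5 n 396
t 17.55 pos [500.  -40.4 221.6] yaw 7.2 F [ 1.1  0.1 -0. ] M [-0.02 -0.   -0.04] open 0.999 mm 86.9
-> [579.5, 198.0, 170.0, -6.3] dp [108.2, -226.7, 52.0] turn [0.2, -0.9, 13.54]
```

View pics/s6.png

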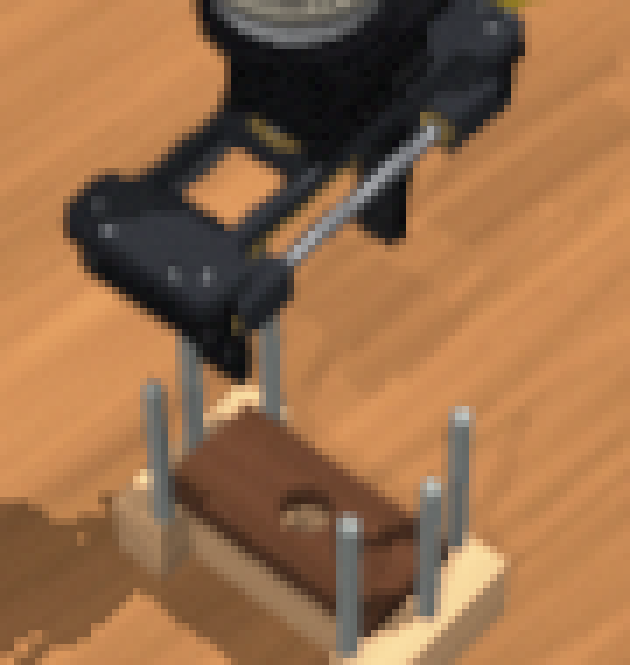

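Request:
{"api": "jog_arm", "payload": {
  "rows": [
    {"dp": [103, -227, 30], "turn": [0, 0, 13.5], "grip": 1},
    {"dp": [103, -227, 30], "turn": [0, 0, 13.5], "grip": 1},
    {"dp": [103, -227, 30], "turn": [0, 0, 13.5], "grip": 1},
    {"dp": [103, -227, 30], "turn": [0, 0, 13.5], "grip": 1},
    {"dp": [103, -227, 30], "turn": [0, 0, 13.5], "grip": 1},
    {"dp": [103, -227, 50], "turn": [0, 0, 13.5], "grip": 1},
    {"dp": [103, -227, 100], "turn": [0, 0, 13.5], "grip": 1},
    {"dp": [103, -227, 140], "turn": [0, 0, 13.5], "grip": 1},
    {"dp": [103, -227, 150], "turn": [0, 0, 13.5], "grip": 1},
    {"dp": [103, -227, 150], "turn": [0, 0, 13.5], "grip": 1}
  ]
}}

```text
time_s: 18.55
position: [0.5678, 0.1988, 0.0634]
tcp_rot: [[0.994, -0.109, -0.004], [-0.109, -0.994, 0.0], [-0.004, 0.0, -1.0]]
force: [0.2, -0.2, -0.6]
opening: 1.002
```

```bash
python3 go.py 579.7 198 14.5 -6.3
```

```text
t 18.55 pos [567.8 198.8  63.4] yaw -6.3 F [ 0.2 -0.2 -0.6] M [-0.03 -0.03 -0.04] open 1.002 mm 87.2
-> [579.7, 198.0, 14.5, -6.3] dp [12.1, -0.5, 48.9] turn [0.0, 0.21, 0.02]
```

Request:
{"api": "jog_arm", "payload": {
  "rows": [
    {"dp": [6, -0.5, 5], "turn": [0, 0.2, 0], "grip": 1},
    {"dp": [12, -0.5, 20], "turn": [0, 0.2, 0], "grip": 1},
    {"dp": [12, -0.5, 34], "turn": [0, 0.2, 0], "grip": 1},
    {"dp": [12, -0.5, 40], "turn": [0, 0.2, 0], "grip": 0.9},
    {"dp": [12, -0.5, 40], "turn": [0, 0.2, 0], "grip": 0.9},
    {"dp": [12, -0.5, 40], "turn": [0, 0.2, 0], "grip": 0.9}
  ]
}}

```text
time_s: 19.15
position: [0.5811, 0.1983, 0.0252]
tcp_rot: [[0.994, -0.109, 0.004], [-0.109, -0.994, 0.001], [0.004, -0.001, -1.0]]
force: [0.2, 1.1, -0.6]
opening: 0.912
```

```bash
python3 go.py 579.7 198 14.5 -6.3
```

```text
t 19.15 pos [581.1 198.3  25.2] yaw -6.3 F [ 0.2  1.1 -0.6] M [0.02 0.04 0.02] open 0.912 mm 79.4
-> [579.7, 198.0, 14.5, -6.3] dp [-1.4, 0.5, 10.7] turn [-0.06, -0.23, 0.02]
```

Request:
{"api": "jog_arm", "payload": {
  "rows": [
    {"dp": [-1.4, 0.5, 5], "turn": [0, -0.2, 0], "grip": 0.9},
    {"dp": [-1.4, 0.5, 10], "turn": [0, -0.2, 0], "grip": 0.9},
    {"dp": [-1.4, 0.5, 10], "turn": [0, -0.2, 0], "grip": 0.7},
    {"dp": [-1.4, 0.5, 10], "turn": [0, -0.2, 0], "grip": 0.4},
    {"dp": [-1.4, 0.5, 10], "turn": [0, -0.2, 0], "grip": 0.4},
    {"dp": [-1.4, 0.5, 10], "turn": [0, -0.2, 0], "grip": 0.4},
    {"dp": [-1.4, 0.5, 10], "turn": [0, -0.2, 0], "grip": 0.4},
    {"dp": [-1.4, 0.5, 10], "turn": [0, -0.2, 0], "grip": 0.4}
  ]
}}

```text
time_s: 19.95
position: [0.5802, 0.1981, 0.0155]
tcp_rot: [[0.994, -0.109, 0.002], [-0.109, -0.994, 0.001], [0.002, -0.001, -1.0]]
force: [0.2, 0.6, 0.4]
opening: 0.64
```

```bash
python3 go.py 579.7 198 14.5 -6.3
```

```text
t 19.95 pos [580.2 198.1  15.5] yaw -6.3 F [0.2 0.6 0.4] M [0.12 0.03 0.02] open 0.64 mm 55.7
-> [579.7, 198.0, 14.5, -6.3] dp [-0.5, 0.2, 1.0] turn [-0.09, -0.09, 0.02]
```

Request:
{"api": "jog_arm", "payload": {
  "rows": [
    {"dp": [0, 0, -5], "turn": [0, 0, 0], "grip": 0.4},
    {"dp": [0, 0, -15], "turn": [0, 0, 0], "grip": 0.4},
    {"dp": [0, 0, -40], "turn": [0, 0, 0], "grip": 0.4},
    {"dp": [0, 0, -80], "turn": [0, 0, 0], "grip": 0.4},
    {"dp": [0, 0, -120], "turn": [0, 0, 0], "grip": 0.4},
    {"dp": [0, 0, -160], "turn": [0, 0, 0], "grip": 0.4},
    {"dp": [0, 0, -185], "turn": [0, 0, 0], "grip": 0.4},
    {"dp": [0, 0, -195], "turn": [0, 0, 0], "grip": 0.4},
    {"dp": [0, 0, -195], "turn": [0, 0, 0], "grip": 0.4}
  ]
}}

```text
time_s: 20.85
position: [0.5804, 0.1979, 0.2122]
tcp_rot: [[0.994, -0.109, 0.005], [-0.109, -0.994, 0.002], [0.004, -0.002, -1.0]]
force: [-0.0, -1.0, -1.6]
opening: 0.639
```

```bash
python3 go.py 493.1 -39.2 205 7.2
```

```text
t 20.85 pos [580.4 197.9 212.2] yaw -6.3 F [-0.  -1.  -1.6] M [-0.03  0.06 -0.02] open 0.639 mm 55.6
-> [493.1, -39.2, 205.0, 7.2] dp [-60.9, 245.2, 6.5] turn [-0.09, -0.27, -13.47]
```

Request:
{"api": "jog_arm", "payload": {
  "rows": [
    {"dp": [-6, 24, 0], "turn": [0, 0, -3], "grip": 0.4},
    {"dp": [-17, 67, 0], "turn": [0, 0, -6], "grip": 0.4},
    {"dp": [-28, 112, 2], "turn": [0, 0, -10], "grip": 0.4},
    {"dp": [-39, 157, 5], "turn": [0, 0, -13], "grip": 0.4},
    {"dp": [-50, 202, 6], "turn": [0, 0, -13.5], "grip": 0.4},
    {"dp": [-58, 235, 6], "turn": [0, 0, -13.5], "grip": 0.4},
    {"dp": [-61, 245, 6], "turn": [0, 0, -13.5], "grip": 0.4},
    {"dp": [-61, 245, 6], "turn": [0, 0, -13.5], "grip": 0.4},
    {"dp": [-61, 245, 6], "turn": [0, 0, -13.5], "grip": 0.4},
    {"dp": [-61, 245, 6], "turn": [0, 0, -13.5], "grip": 0.4}
  ]
}}

```text
time_s: 21.85
position: [0.4926, -0.0378, 0.2036]
tcp_rot: [[0.992, 0.127, 0.001], [0.127, -0.992, 0.002], [0.001, -0.002, -1.0]]
force: [-0.4, 0.4, -2.1]
opening: 0.635
```

```bash
python3 go.py 493.1 -39.2 165 7.2
```

```text
t 21.85 pos [492.6 -37.8 203.6] yaw 7.3 F [-0.4  0.4 -2.1] M [0.   0.01 0.01] open 0.635 mm 55.3
-> [493.1, -39.2, 165.0, 7.2] dp [0.3, 1.6, 38.6] turn [-0.1, -0.05, 0.12]
```

Request:
{"api": "jog_arm", "payload": {
  "rows": [
    {"dp": [0.3, 1, 15], "turn": [0, 0, 0], "grip": 0.4},
    {"dp": [0.3, 1, 30], "turn": [0, 0, 0], "grip": 0.4},
    {"dp": [0.3, 1, 41], "turn": [0, 0, 0], "grip": 0.4},
    {"dp": [0.3, 1, 41], "turn": [0, 0, 0], "grip": 0.4},
    {"dp": [0.3, 1, 41], "turn": [0, 0, 0], "grip": 0.4}
  ]
}}

```text
time_s: 22.35
position: [0.493, -0.0394, 0.1629]
tcp_rot: [[0.992, 0.127, 0.001], [0.127, -0.992, 0.001], [0.001, -0.001, -1.0]]
force: [0.4, -0.3, -1.6]
opening: 0.639
```

```bash
python3 go.py 493.1 -39.2 105 7.2; python3 chk.py -0.5 15.5 c2 20
```

```text
t 22.35 pos [493.  -39.4 162.9] yaw 7.3 F [ 0.4 -0.3 -1.6] M [-0.02  0.06 -0.03] open 0.639 mm 55.6
-> [493.1, -39.2, 105.0, 7.2] dp [0.0, -0.1, 57.9] turn [-0.06, -0.06, 0.09]
```

View pics/c2.png

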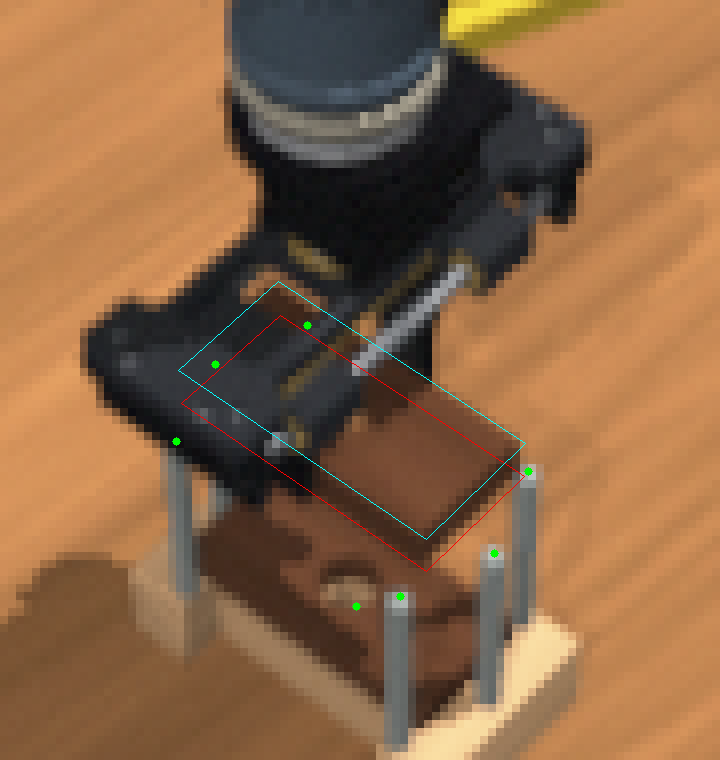

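Request:
{"api": "jog_arm", "payload": {
  "rows": [
    {"dp": [0, 0, 8], "turn": [0, 0, 0], "grip": 0.4},
    {"dp": [0, 0, 20], "turn": [0, 0, 0], "grip": 0.4},
    {"dp": [0, 0, 32], "turn": [0, 0, 0], "grip": 0.4},
    {"dp": [0, 0, 44], "turn": [0, 0, 0], "grip": 0.4},
    {"dp": [0, 0, 50], "turn": [0, 0, 0], "grip": 0.4},
    {"dp": [0, 0, 50], "turn": [0, 0, 0], "grip": 0.4}
  ]
}}

```text
time_s: 23.0
position: [0.4925, -0.0399, 0.1124]
tcp_rot: [[0.992, 0.126, -0.0], [0.126, -0.992, 0.002], [-0.0, -0.002, -1.0]]
force: [-0.1, 0.0, -0.7]
opening: 0.637
```

```bash
python3 go.py 493.1 -39.2 79 7.2
```

```text
t 23.0 pos [492.5 -39.9 112.4] yaw 7.2 F [-0.1  0.  -0.7] M [0.09 0.06 0.02] open 0.637 mm 55.4
-> [493.1, -39.2, 79.0, 7.2] dp [0.7, -0.5, 33.4] turn [-0.09, 0.0, 0.02]
```

Request:
{"api": "jog_arm", "payload": {
  "rows": [
    {"dp": [0.6, -0.5, 8], "turn": [0, 0, 0], "grip": 0.4},
    {"dp": [0.6, -0.5, 18], "turn": [0, 0, 0], "grip": 0.4},
    {"dp": [0.6, -0.5, 27], "turn": [0, 0, 0], "grip": 0.4},
    {"dp": [0.6, -0.5, 33], "turn": [0, 0, 0], "grip": 0.4},
    {"dp": [0.6, -0.5, 33], "turn": [0, 0, 0], "grip": 0.4},
    {"dp": [0.6, -0.5, 33], "turn": [0, 0, 0], "grip": 0.4}
  ]
}}

```text
time_s: 23.6
position: [0.4934, -0.0393, 0.0798]
tcp_rot: [[0.992, 0.126, 0.001], [0.126, -0.992, 0.001], [0.001, -0.001, -1.0]]
force: [0.7, 0.3, -1.0]
opening: 0.64
```

```bash
python3 go.py 493.1 -39.2 71.5 7.2
```

```text
t 23.6 pos [493.4 -39.3  79.8] yaw 7.2 F [ 0.7  0.3 -1. ] M [0.01 0.   0.  ] open 0.64 mm 55.6
-> [493.1, -39.2, 71.5, 7.2] dp [-0.3, -0.1, 8.3] turn [-0.07, -0.05, 0.02]
```

Request:
{"api": "jog_arm", "payload": {
  "rows": [
    {"dp": [0, 0, 3], "turn": [0, 0, 0], "grip": 0.4},
    {"dp": [0, 0, 5], "turn": [0, 0, 0], "grip": 0.4},
    {"dp": [0, 0, 6.5], "turn": [0, 0, 0], "grip": 0.4},
    {"dp": [0, 0, 7.5], "turn": [0, 0, 0], "grip": 0.4},
    {"dp": [0, 0, 7.5], "turn": [0, 0, 0], "grip": 0.4}
  ]
}}

```text
time_s: 24.1
position: [0.4934, -0.0393, 0.0724]
tcp_rot: [[0.992, 0.126, 0.001], [0.126, -0.992, 0.001], [0.001, -0.001, -1.0]]
force: [0.4, -0.2, -1.6]
opening: 0.643
```

Request:
{"api": "jog_arm", "payload": {
  "rows": [
    {"dp": [0, 0, 0.6], "turn": [0, 0, 0], "grip": 0.4},
    {"dp": [0, 0, 1.2], "turn": [0, 0, 0], "grip": 0.4},
    {"dp": [0, 0, 1.2], "turn": [0, 0, 0], "grip": 0.4}
  ]
}}

```text
time_s: 24.4
position: [0.4935, -0.0394, 0.0715]
tcp_rot: [[0.992, 0.126, 0.001], [0.126, -0.992, 0.001], [0.002, -0.001, -1.0]]
force: [0.4, 1.0, 0.4]
opening: 0.643
```

Request:
{"api": "jog_arm", "payload": {
  "rows": [
    {"dp": [0, 0, 0.5], "turn": [0, 0, 0], "grip": 0.4},
    {"dp": [0, 0, 0.8], "turn": [0, 0, 0], "grip": 0.4},
    {"dp": [0, 0, 0.8], "turn": [0, 0, 0], "grip": 0.4}
  ]
}}

```text
time_s: 24.7
position: [0.4935, -0.0393, 0.0715]
tcp_rot: [[0.992, 0.126, 0.002], [0.126, -0.992, 0.001], [0.002, -0.001, -1.0]]
force: [-1.4, 0.3, 9.0]
opening: 0.641
```

Contact at 71.5, as predicted. Release and go up.

Request:
{"api": "jog_arm", "payload": {
  "rows": [
    {"dp": [0, 0, -0.8], "turn": [0, 0, 0], "grip": 0.4},
    {"dp": [0, 0, -0.8], "turn": [0, 0, 0], "grip": 0.75},
    {"dp": [0, 0, -0.8], "turn": [0, 0, 0], "grip": 0.9},
    {"dp": [0, 0, -0.8], "turn": [0, 0, 0], "grip": 0.9},
    {"dp": [0, 0, -6], "turn": [0, 0, 0], "grip": 0.9},
    {"dp": [0, 0, -20], "turn": [0, 0, 0], "grip": 1},
    {"dp": [0, 0, -60], "turn": [0, 0, 0], "grip": 1},
    {"dp": [0, 0, -110], "turn": [0, 0, 0], "grip": 1},
    {"dp": [0, 0, -150], "turn": [0, 0, 0], "grip": 1},
    {"dp": [0, 0, -150], "turn": [0, 0, 0], "grip": 1}
  ]
}}

```text
time_s: 25.7
position: [0.497, -0.0405, 0.2262]
tcp_rot: [[0.992, 0.126, 0.014], [0.126, -0.992, -0.003], [0.013, 0.005, -1.0]]
force: [-0.0, -0.2, -0.3]
opening: 0.998
```

```bash
python3 look.py; python3 go.py 435.8 332 170 -3.2 ; python3 - <<'E'
from h import *
p=np.load("scene_p.npy"); crop("scene",p,200,150,290,245,"s7",7)
E
```

```text
scene c [436.8 330.8] rect [435.2 330.5] [ 61. 120.] yaw -4.6 top 19.7 n 401
scene c [579.6 354.3] rect [579.2 354.6] [ 59. 119.] yaw -11.8 top 16.0 n 424
top c [579.1 354.4] rect [579.  353.8] [ 59. 120.] yaw -10.0 top 15.7 n 384
top c [435.8 332.7] rect [435.6 332.6] [ 57. 120.] yaw -3.1 top 19.3 n 392
t 25.8 pos [493.6 -39.5 221.7] yaw 7.2 F [-0.3 -0.3 -0.7] M [-0.02  0.04 -0.01] open 0.999 mm 86.9
-> [435.8, 332.0, 170.0, -3.2] dp [-10.8, -375.9, 51.6] turn [-0.01, -0.21, 10.43]
```

View pics/s7.png

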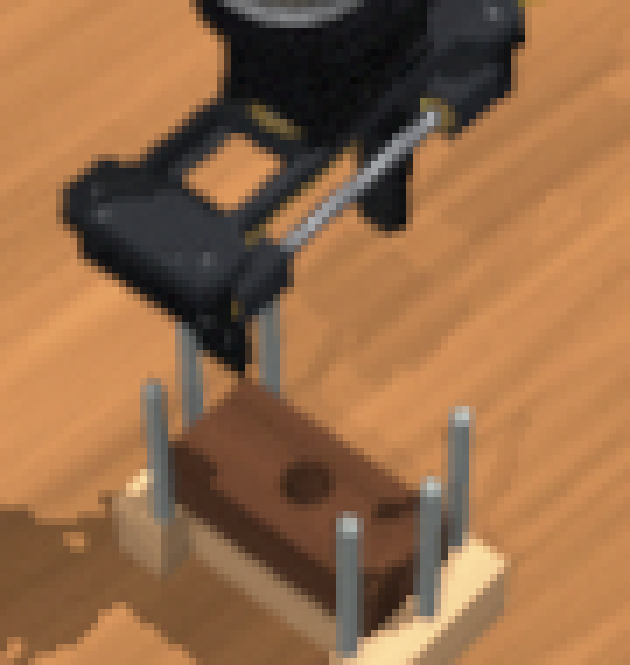

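Request:
{"api": "jog_arm", "payload": {
  "rows": [
    {"dp": [-11, -376, 30], "turn": [0, 0, 10.4], "grip": 1},
    {"dp": [-11, -376, 30], "turn": [0, 0, 10.4], "grip": 1},
    {"dp": [-11, -376, 30], "turn": [0, 0, 10.4], "grip": 1},
    {"dp": [-11, -376, 30], "turn": [0, 0, 10.4], "grip": 1},
    {"dp": [-11, -376, 30], "turn": [0, 0, 10.4], "grip": 1},
    {"dp": [-11, -376, 30], "turn": [0, 0, 10.4], "grip": 1},
    {"dp": [-11, -376, 30], "turn": [0, 0, 10.4], "grip": 1},
    {"dp": [-11, -376, 60], "turn": [0, 0, 10.4], "grip": 1},
    {"dp": [-11, -376, 110], "turn": [0, 0, 10.4], "grip": 1},
    {"dp": [-11, -376, 150], "turn": [0, 0, 10.4], "grip": 1}
  ]
}}

```text
time_s: 26.8
position: [0.4327, 0.3328, 0.0673]
tcp_rot: [[0.999, -0.052, -0.003], [-0.052, -0.999, -0.001], [-0.003, 0.001, -1.0]]
force: [0.2, -0.4, -0.5]
opening: 0.997
```

Request:
{"api": "jog_arm", "payload": {
  "rows": [
    {"dp": [0, 0, 0], "turn": [0, 0, 0], "grip": 1},
    {"dp": [0, 0, 0], "turn": [0, 0, 0], "grip": 1}
  ]
}}

```text
time_s: 27.0
position: [0.434, 0.3316, 0.0695]
tcp_rot: [[0.998, -0.056, -0.003], [-0.056, -0.998, -0.001], [-0.003, 0.001, -1.0]]
force: [1.1, -0.3, 1.2]
opening: 1.001
```

```bash
python3 go.py 436 332 14.5 -3.4
```

```text
t 27.0 pos [434.  331.6  69.5] yaw -3.2 F [ 1.1 -0.3  1.2] M [ 0.01 -0.04 -0.02] open 1.001 mm 87.1
-> [436.0, 332.0, 14.5, -3.4] dp [2.1, -0.5, 55.0] turn [0.06, 0.17, 0.22]
```

Request:
{"api": "jog_arm", "payload": {
  "rows": [
    {"dp": [2, -0.5, 15], "turn": [0, 0.15, 0.2], "grip": 1},
    {"dp": [2, -0.5, 30], "turn": [0, 0.15, 0.2], "grip": 1},
    {"dp": [2, -0.5, 42], "turn": [0, 0.15, 0.2], "grip": 0.9},
    {"dp": [2, -0.5, 45], "turn": [0, 0.15, 0.2], "grip": 0.9},
    {"dp": [2, -0.5, 45], "turn": [0, 0.15, 0.2], "grip": 0.9},
    {"dp": [2, -0.5, 45], "turn": [0, 0.15, 0.2], "grip": 0.9}
  ]
}}

```text
time_s: 27.6
position: [0.438, 0.333, 0.0268]
tcp_rot: [[0.998, -0.059, 0.005], [-0.059, -0.998, 0.002], [0.005, -0.002, -1.0]]
force: [-0.8, 0.1, 0.9]
opening: 0.906
```

```bash
python3 go.py 436 332 15 -3.4
```

```text
t 27.6 pos [438.  333.   26.8] yaw -3.4 F [-0.8  0.1  0.9] M [ 0.07  0.01 -0.04] open 0.906 mm 78.9
-> [436.0, 332.0, 15.0, -3.4] dp [-2.0, 1.1, 11.8] turn [-0.11, -0.3, 0.02]
```

Request:
{"api": "jog_arm", "payload": {
  "rows": [
    {"dp": [-2, 1, 5], "turn": [-0.1, -0.3, 0], "grip": 0.9},
    {"dp": [-2, 1, 11.5], "turn": [-0.1, -0.3, 0], "grip": 0.9},
    {"dp": [-2, 1, 11.5], "turn": [-0.1, -0.3, 0], "grip": 0.7},
    {"dp": [-2, 1, 11.5], "turn": [-0.1, -0.3, 0], "grip": 0.4},
    {"dp": [-2, 1, 11.5], "turn": [-0.1, -0.3, 0], "grip": 0.4},
    {"dp": [-2, 1, 11.5], "turn": [-0.1, -0.3, 0], "grip": 0.4},
    {"dp": [-2, 1, 11.5], "turn": [-0.1, -0.3, 0], "grip": 0.4},
    {"dp": [-2, 1, 11.5], "turn": [-0.1, -0.3, 0], "grip": 0.4}
  ]
}}

```text
time_s: 28.4
position: [0.4354, 0.3319, 0.0144]
tcp_rot: [[0.998, -0.059, -0.001], [-0.059, -0.998, -0.0], [-0.001, 0.001, -1.0]]
force: [-0.6, 0.4, 0.5]
opening: 0.643
```

```bash
python3 go.py 436 332 15 -3.4
```

```text
t 28.4 pos [435.4 331.9  14.4] yaw -3.4 F [-0.6  0.4  0.5] M [ 0.07 -0.03 -0.02] open 0.643 mm 55.9
-> [436.0, 332.0, 15.0, -3.4] dp [0.6, -0.1, -0.6] turn [0.03, 0.08, 0.03]
```

Request:
{"api": "jog_arm", "payload": {
  "rows": [
    {"dp": [0, 0, -5], "turn": [0, 0, 0], "grip": 0.4},
    {"dp": [0, 0, -15], "turn": [0, 0, 0], "grip": 0.4},
    {"dp": [0, 0, -40], "turn": [0, 0, 0], "grip": 0.4},
    {"dp": [0, 0, -80], "turn": [0, 0, 0], "grip": 0.4},
    {"dp": [0, 0, -120], "turn": [0, 0, 0], "grip": 0.4},
    {"dp": [0, 0, -160], "turn": [0, 0, 0], "grip": 0.4},
    {"dp": [0, 0, -185], "turn": [0, 0, 0], "grip": 0.4},
    {"dp": [0, 0, -195], "turn": [0, 0, 0], "grip": 0.4},
    {"dp": [0, 0, -195], "turn": [0, 0, 0], "grip": 0.4}
  ]
}}

```text
time_s: 29.3
position: [0.4362, 0.3323, 0.2111]
tcp_rot: [[0.998, -0.059, 0.002], [-0.059, -0.998, 0.001], [0.002, -0.001, -1.0]]
force: [-0.0, 0.0, -0.9]
opening: 0.642
```

```bash
python3 go.py 492.1 -39.4 205 7.2
```

```text
t 29.3 pos [436.2 332.3 211.1] yaw -3.4 F [-0.   0.  -0.9] M [ 0.08  0.01 -0.02] open 0.642 mm 55.8
-> [492.1, -39.4, 205.0, 7.2] dp [77.7, 367.7, 5.8] turn [-0.06, -0.1, -10.57]
```

Request:
{"api": "jog_arm", "payload": {
  "rows": [
    {"dp": [6, 28, 0], "turn": [0, 0, -2], "grip": 0.4},
    {"dp": [16, 74, 0], "turn": [0, 0, -4], "grip": 0.4},
    {"dp": [26, 122, 2], "turn": [0, 0, -6], "grip": 0.4},
    {"dp": [36, 170, 4], "turn": [0, 0, -8], "grip": 0.4},
    {"dp": [46, 218, 6], "turn": [0, 0, -10], "grip": 0.4},
    {"dp": [56, 266, 6], "turn": [0, 0, -10.6], "grip": 0.4},
    {"dp": [66, 314, 6], "turn": [0, 0, -10.6], "grip": 0.4},
    {"dp": [74, 350, 6], "turn": [0, 0, -10.6], "grip": 0.4},
    {"dp": [77.7, 367.7, 6], "turn": [0, 0, -10.6], "grip": 0.4},
    {"dp": [77.7, 367.7, 6], "turn": [0, 0, -10.6], "grip": 0.4}
  ]
}}

```text
time_s: 30.3
position: [0.4911, -0.0421, 0.2017]
tcp_rot: [[0.993, 0.121, -0.004], [0.121, -0.993, -0.0], [-0.004, -0.001, -1.0]]
force: [0.0, 0.3, -1.1]
opening: 0.64
```

Request:
{"api": "jog_arm", "payload": {
  "rows": [
    {"dp": [0, 0, 0], "turn": [0, 0, 0], "grip": 0.4},
    {"dp": [0, 0, 0], "turn": [0, 0, 0], "grip": 0.4}
  ]
}}

```text
time_s: 30.5
position: [0.4904, -0.0384, 0.2025]
tcp_rot: [[0.992, 0.127, -0.004], [0.127, -0.992, 0.001], [-0.004, -0.001, -1.0]]
force: [0.1, 0.6, -0.6]
opening: 0.64
```

```bash
python3 go.py 492.1 -39.4 164 7.2
```

```text
t 30.5 pos [490.4 -38.4 202.5] yaw 7.3 F [ 0.1  0.6 -0.6] M [0.04 0.01 0.03] open 0.64 mm 55.7
-> [492.1, -39.4, 164.0, 7.2] dp [1.7, 1.3, 38.5] turn [-0.08, 0.24, 0.08]
```

Request:
{"api": "jog_arm", "payload": {
  "rows": [
    {"dp": [1.5, 1.2, 15], "turn": [0, 0.2, 0], "grip": 0.4},
    {"dp": [1.5, 1.2, 30], "turn": [0, 0.2, 0], "grip": 0.4},
    {"dp": [1.5, 1.2, 41], "turn": [0, 0.2, 0], "grip": 0.4},
    {"dp": [1.5, 1.2, 41], "turn": [0, 0.2, 0], "grip": 0.4},
    {"dp": [1.5, 1.2, 41], "turn": [0, 0.2, 0], "grip": 0.4}
  ]
}}

```text
time_s: 31.0
position: [0.493, -0.04, 0.1624]
tcp_rot: [[0.992, 0.127, 0.001], [0.127, -0.992, 0.0], [0.001, -0.0, -1.0]]
force: [-0.0, -0.8, -0.9]
opening: 0.642
```

```bash
python3 go.py 492.1 -39.4 105 7.2; python3 chk.py 0.5 14.4 c3 20
```

```text
t 31.0 pos [493.  -40.  162.4] yaw 7.3 F [-0.  -0.8 -0.9] M [ 0.02  0.07 -0.02] open 0.642 mm 55.9
-> [492.1, -39.4, 105.0, 7.2] dp [-0.9, -0.7, 57.4] turn [-0.0, -0.08, 0.09]
```

View pics/c3.png

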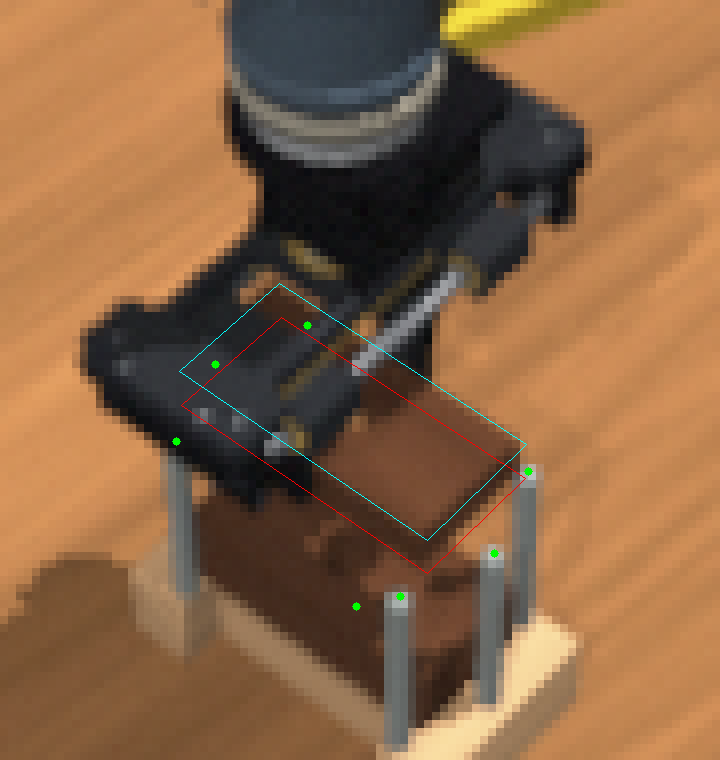

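Request:
{"api": "jog_arm", "payload": {
  "rows": [
    {"dp": [-0.8, -0.6, 8], "turn": [0, 0, 0], "grip": 0.4},
    {"dp": [-0.8, -0.6, 20], "turn": [0, 0, 0], "grip": 0.4},
    {"dp": [-0.8, -0.6, 32], "turn": [0, 0, 0], "grip": 0.4},
    {"dp": [-0.8, -0.6, 44], "turn": [0, 0, 0], "grip": 0.4},
    {"dp": [-0.8, -0.6, 52], "turn": [0, 0, 0], "grip": 0.4},
    {"dp": [-0.8, -0.6, 52], "turn": [0, 0, 0], "grip": 0.4}
  ]
}}

```text
time_s: 31.65
position: [0.4917, -0.04, 0.1096]
tcp_rot: [[0.992, 0.126, -0.0], [0.126, -0.992, 0.001], [-0.0, -0.001, -1.0]]
force: [-0.2, -0.2, -1.1]
opening: 0.64
```

```bash
python3 go.py 492.1 -39.4 90.4 7.2
```

```text
t 31.65 pos [491.7 -40.  109.6] yaw 7.2 F [-0.2 -0.2 -1.1] M [ 0.02  0.03 -0.01] open 0.64 mm 55.7
-> [492.1, -39.4, 90.4, 7.2] dp [0.5, -0.6, 19.2] turn [-0.03, 0.0, 0.02]
```

Request:
{"api": "jog_arm", "payload": {
  "rows": [
    {"dp": [0.5, -0.5, 5], "turn": [0, 0, 0], "grip": 0.4},
    {"dp": [0.5, -0.5, 10], "turn": [0, 0, 0], "grip": 0.4},
    {"dp": [0.5, -0.5, 14], "turn": [0, 0, 0], "grip": 0.4},
    {"dp": [0.5, -0.5, 16], "turn": [0, 0, 0], "grip": 0.4},
    {"dp": [0.5, -0.5, 17], "turn": [0, 0, 0], "grip": 0.4},
    {"dp": [0.5, -0.5, 17], "turn": [0, 0, 0], "grip": 0.4}
  ]
}}

```text
time_s: 32.25
position: [0.4928, -0.0396, 0.0934]
tcp_rot: [[0.992, 0.126, 0.002], [0.126, -0.992, -0.0], [0.002, 0.0, -1.0]]
force: [0.2, 0.6, -1.0]
opening: 0.639
```

Request:
{"api": "jog_arm", "payload": {
  "rows": [
    {"dp": [0, 0, 0.7], "turn": [0, 0, 0], "grip": 0.4},
    {"dp": [0, 0, 1.4], "turn": [0, 0, 0], "grip": 0.4},
    {"dp": [0, 0, 1.4], "turn": [0, 0, 0], "grip": 0.4}
  ]
}}

```text
time_s: 32.55
position: [0.4928, -0.0396, 0.0921]
tcp_rot: [[0.992, 0.126, 0.002], [0.126, -0.992, -0.0], [0.002, 0.0, -1.0]]
force: [0.6, 0.7, -0.6]
opening: 0.642
```

Request:
{"api": "jog_arm", "payload": {
  "rows": [
    {"dp": [0, 0, 0.6], "turn": [0, 0, 0], "grip": 0.4},
    {"dp": [0, 0, 1.2], "turn": [0, 0, 0], "grip": 0.4},
    {"dp": [0, 0, 1.2], "turn": [0, 0, 0], "grip": 0.4}
  ]
}}

```text
time_s: 32.85
position: [0.4928, -0.0396, 0.0908]
tcp_rot: [[0.992, 0.126, 0.002], [0.126, -0.992, -0.0], [0.002, 0.0, -1.0]]
force: [0.4, 0.4, -0.5]
opening: 0.638
```

Request:
{"api": "jog_arm", "payload": {
  "rows": [
    {"dp": [0, 0, 0.5], "turn": [0, 0, 0], "grip": 0.4},
    {"dp": [0, 0, 1], "turn": [0, 0, 0], "grip": 0.4},
    {"dp": [0, 0, 1], "turn": [0, 0, 0], "grip": 0.4}
  ]
}}

```text
time_s: 33.15
position: [0.4929, -0.0396, 0.0903]
tcp_rot: [[0.992, 0.126, 0.002], [0.126, -0.992, -0.0], [0.002, 0.0, -1.0]]
force: [-0.7, -0.1, 4.0]
opening: 0.643
```

Contact at 90.3, against 90.4 predicted. Release.

Request:
{"api": "jog_arm", "payload": {
  "rows": [
    {"dp": [0, 0, -0.3], "turn": [0, 0, 0], "grip": 0.4},
    {"dp": [0, 0, -0.3], "turn": [0, 0, 0], "grip": 0.75},
    {"dp": [0, 0, -0.3], "turn": [0, 0, 0], "grip": 0.9},
    {"dp": [0, 0, -0.3], "turn": [0, 0, 0], "grip": 0.9},
    {"dp": [0, 0, -6], "turn": [0, 0, 0], "grip": 0.9},
    {"dp": [0, 0, -20], "turn": [0, 0, 0], "grip": 1},
    {"dp": [0, 0, -60], "turn": [0, 0, 0], "grip": 1},
    {"dp": [0, 0, -110], "turn": [0, 0, 0], "grip": 1},
    {"dp": [0, 0, -130], "turn": [0, 0, 0], "grip": 1},
    {"dp": [0, 0, -130], "turn": [0, 0, 0], "grip": 1}
  ]
}}

```text
time_s: 34.15
position: [0.4949, -0.0402, 0.2236]
tcp_rot: [[0.992, 0.126, 0.01], [0.126, -0.992, -0.003], [0.01, 0.004, -1.0]]
force: [0.1, 0.4, -0.5]
opening: 1.0
```

```bash
python3 look.py; python3 go.py 579.2 354.3 190 -10.6 ; python3 - <<'E'
from h import *
p=np.load("scene_p.npy"); crop("scene",p,200,150,290,245,"s8",7)
E
```

```text
scene c [579.1 354.5] rect [578.2 354.7] [ 59. 117.] yaw -11.0 top 16.1 n 420
top c [579.  354.8] rect [579.  354.4] [ 57. 120.] yaw -9.8 top 16.2 n 381
t 34.25 pos [492.3 -39.5 220.1] yaw 7.2 F [ 0.3 -0.1 -0.7] M [0.04 0.04 0.03] open 0.997 mm 86.7
-> [579.2, 354.3, 190.0, -10.6] dp [135.7, -379.8, 30.2] turn [0.01, -0.14, 17.83]
```

View pics/s8.png

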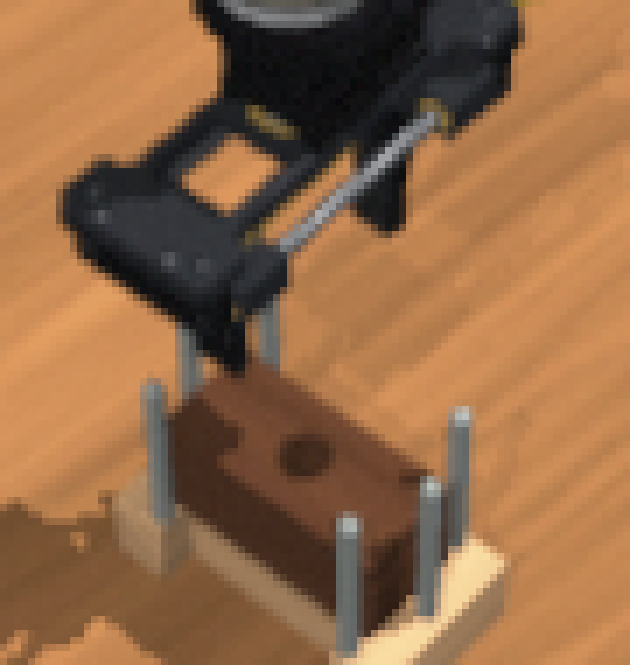

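Request:
{"api": "jog_arm", "payload": {
  "rows": [
    {"dp": [136, -380, 30], "turn": [0, 0, 17.7], "grip": 1},
    {"dp": [136, -380, 30], "turn": [0, 0, 17.7], "grip": 1},
    {"dp": [136, -380, 30], "turn": [0, 0, 17.7], "grip": 1},
    {"dp": [136, -380, 30], "turn": [0, 0, 17.7], "grip": 1},
    {"dp": [136, -380, 30], "turn": [0, 0, 17.7], "grip": 1},
    {"dp": [136, -380, 30], "turn": [0, 0, 17.7], "grip": 1},
    {"dp": [136, -380, 30], "turn": [0, 0, 17.7], "grip": 1},
    {"dp": [136, -380, 60], "turn": [0, 0, 17.7], "grip": 1},
    {"dp": [136, -380, 110], "turn": [0, 0, 17.7], "grip": 1},
    {"dp": [136, -380, 150], "turn": [0, 0, 17.7], "grip": 1}
  ]
}}

```text
time_s: 35.25
position: [0.5797, 0.3569, 0.0727]
tcp_rot: [[0.984, -0.179, 0.003], [-0.179, -0.984, 0.001], [0.003, -0.001, -1.0]]
force: [0.2, -0.2, -0.5]
opening: 1.001
```

Request:
{"api": "jog_arm", "payload": {
  "rows": [
    {"dp": [0, 0, 0], "turn": [0, 0, 0], "grip": 1},
    {"dp": [0, 0, 0], "turn": [0, 0, 0], "grip": 1},
    {"dp": [0, 0, 0], "turn": [0, 0, 0], "grip": 1}
  ]
}}

```text
time_s: 35.55
position: [0.5815, 0.3538, 0.0777]
tcp_rot: [[0.983, -0.183, 0.006], [-0.183, -0.983, 0.001], [0.005, -0.002, -1.0]]
force: [-0.1, 0.6, -0.0]
opening: 0.999
```

```bash
python3 go.py 579 354.6 24 -10.4
```

```text
t 35.55 pos [581.5 353.8  77.7] yaw -10.5 F [-0.1  0.6 -0. ] M [ 0.02  0.04 -0.06] open 0.999 mm 86.9
-> [579.0, 354.6, 24.0, -10.4] dp [-2.9, -0.2, 53.7] turn [-0.13, -0.3, -0.12]
```

Request:
{"api": "jog_arm", "payload": {
  "rows": [
    {"dp": [-2.8, -0.3, 15], "turn": [-0.1, -0.3, -0.1], "grip": 1},
    {"dp": [-2.8, -0.3, 32], "turn": [-0.1, -0.3, -0.1], "grip": 1},
    {"dp": [-2.8, -0.3, 46], "turn": [-0.1, -0.3, -0.1], "grip": 0.9},
    {"dp": [-2.8, -0.3, 52], "turn": [-0.1, -0.3, -0.1], "grip": 0.9},
    {"dp": [-2.8, -0.3, 52], "turn": [-0.1, -0.3, -0.1], "grip": 0.9},
    {"dp": [-2.8, -0.3, 52], "turn": [-0.1, -0.3, -0.1], "grip": 0.9}
  ]
}}

```text
time_s: 36.15
position: [0.5773, 0.3547, 0.023]
tcp_rot: [[0.984, -0.18, -0.004], [-0.18, -0.984, -0.001], [-0.003, 0.002, -1.0]]
force: [0.2, 0.6, 0.0]
opening: 0.904
```

```bash
python3 go.py 579 354.6 15 -10.4
```

```text
t 36.15 pos [577.3 354.7  23. ] yaw -10.4 F [0.2 0.6 0. ] M [0.07 0.02 0.03] open 0.904 mm 78.6
-> [579.0, 354.6, 15.0, -10.4] dp [1.7, -0.2, 8.0] turn [0.09, 0.2, 0.02]
```

Request:
{"api": "jog_arm", "payload": {
  "rows": [
    {"dp": [1.6, -0.2, 4], "turn": [0, 0.2, 0], "grip": 0.9},
    {"dp": [1.6, -0.2, 8], "turn": [0, 0.2, 0], "grip": 0.9},
    {"dp": [1.6, -0.2, 8], "turn": [0, 0.2, 0], "grip": 0.7},
    {"dp": [1.6, -0.2, 8], "turn": [0, 0.2, 0], "grip": 0.4},
    {"dp": [1.6, -0.2, 8], "turn": [0, 0.2, 0], "grip": 0.4},
    {"dp": [1.6, -0.2, 8], "turn": [0, 0.2, 0], "grip": 0.4},
    {"dp": [1.6, -0.2, 8], "turn": [0, 0.2, 0], "grip": 0.4},
    {"dp": [1.6, -0.2, 8], "turn": [0, 0.2, 0], "grip": 0.4}
  ]
}}

```text
time_s: 36.95
position: [0.579, 0.3548, 0.0154]
tcp_rot: [[0.984, -0.18, 0.0], [-0.18, -0.984, -0.001], [0.0, 0.001, -1.0]]
force: [0.5, 0.1, 1.3]
opening: 0.642
```

```bash
python3 go.py 579 354.6 15 -10.4
```

```text
t 36.95 pos [579.  354.8  15.4] yaw -10.4 F [0.5 0.1 1.3] M [0.06 0.06 0.05] open 0.642 mm 55.8
-> [579.0, 354.6, 15.0, -10.4] dp [0.1, 0.2, 0.4] turn [0.06, -0.02, 0.03]
```

Request:
{"api": "jog_arm", "payload": {
  "rows": [
    {"dp": [0, 0, -5], "turn": [0, 0, 0], "grip": 0.4},
    {"dp": [0, 0, -15], "turn": [0, 0, 0], "grip": 0.4},
    {"dp": [0, 0, -40], "turn": [0, 0, 0], "grip": 0.4},
    {"dp": [0, 0, -80], "turn": [0, 0, 0], "grip": 0.4},
    {"dp": [0, 0, -120], "turn": [0, 0, 0], "grip": 0.4},
    {"dp": [0, 0, -160], "turn": [0, 0, 0], "grip": 0.4},
    {"dp": [0, 0, -185], "turn": [0, 0, 0], "grip": 0.4},
    {"dp": [0, 0, -195], "turn": [0, 0, 0], "grip": 0.4},
    {"dp": [0, 0, -195], "turn": [0, 0, 0], "grip": 0.4}
  ]
}}

```text
time_s: 37.85
position: [0.5796, 0.3552, 0.2124]
tcp_rot: [[0.984, -0.18, 0.003], [-0.18, -0.984, -0.0], [0.003, -0.001, -1.0]]
force: [0.0, 1.0, -0.4]
opening: 0.64
```

```bash
python3 go.py 492.6 -39.3 205 7.2
```

```text
t 37.85 pos [579.6 355.2 212.4] yaw -10.4 F [ 0.   1.  -0.4] M [ 0.02  0.   -0.03] open 0.64 mm 55.7
-> [492.6, -39.3, 205.0, 7.2] dp [-14.5, 403.7, 7.1] turn [-0.0, -0.2, -17.57]
```

Request:
{"api": "jog_arm", "payload": {
  "rows": [
    {"dp": [-1, 30, 0], "turn": [0, 0, -2], "grip": 0.4},
    {"dp": [-3, 78, 0], "turn": [0, 0, -4], "grip": 0.4},
    {"dp": [-5, 126, 2], "turn": [0, 0, -7], "grip": 0.4},
    {"dp": [-6, 174, 4], "turn": [0, 0, -10], "grip": 0.4},
    {"dp": [-8, 222, 5], "turn": [0, 0, -13], "grip": 0.4},
    {"dp": [-10, 270, 5], "turn": [0, 0, -15], "grip": 0.4},
    {"dp": [-12, 318, 5], "turn": [0, 0, -17], "grip": 0.4},
    {"dp": [-13, 360, 5], "turn": [0, 0, -17.6], "grip": 0.4},
    {"dp": [-14, 392, 5], "turn": [0, 0, -17.6], "grip": 0.4},
    {"dp": [-14.5, 403.7, 5], "turn": [0, 0, -17.6], "grip": 0.4}
  ]
}}

```text
time_s: 38.85
position: [0.4901, -0.0419, 0.2042]
tcp_rot: [[0.992, 0.122, -0.004], [0.122, -0.993, -0.001], [-0.004, 0.0, -1.0]]
force: [-0.2, 0.6, -0.9]
opening: 0.639
```

Request:
{"api": "jog_arm", "payload": {
  "rows": [
    {"dp": [0, 0, 0], "turn": [0, 0, 0], "grip": 0.4},
    {"dp": [0, 0, 0], "turn": [0, 0, 0], "grip": 0.4},
    {"dp": [0, 0, 0], "turn": [0, 0, 0], "grip": 0.4}
  ]
}}

```text
time_s: 39.15
position: [0.4918, -0.0382, 0.2054]
tcp_rot: [[0.992, 0.127, -0.001], [0.127, -0.992, -0.001], [-0.001, 0.001, -1.0]]
force: [-0.5, -0.1, -0.9]
opening: 0.637
```

```bash
python3 go.py 492.6 -39.3 164 7.2
```

```text
t 39.15 pos [491.8 -38.2 205.4] yaw 7.3 F [-0.5 -0.1 -0.9] M [ 0.03  0.   -0.  ] open 0.637 mm 55.4
-> [492.6, -39.3, 164.0, 7.2] dp [0.6, 1.2, 41.4] turn [0.03, 0.06, 0.12]
```

Request:
{"api": "jog_arm", "payload": {
  "rows": [
    {"dp": [0.6, 1, 15], "turn": [0, 0, 0], "grip": 0.4},
    {"dp": [0.6, 1, 30], "turn": [0, 0, 0], "grip": 0.4},
    {"dp": [0.6, 1, 43], "turn": [0, 0, 0], "grip": 0.4},
    {"dp": [0.6, 1, 43], "turn": [0, 0, 0], "grip": 0.4},
    {"dp": [0.6, 1, 43], "turn": [0, 0, 0], "grip": 0.4}
  ]
}}

```text
time_s: 39.65
position: [0.4928, -0.0395, 0.1628]
tcp_rot: [[0.992, 0.127, -0.001], [0.127, -0.992, -0.001], [-0.001, 0.001, -1.0]]
force: [-0.1, 0.1, -0.7]
opening: 0.639
```

```bash
python3 go.py 492.6 -39.3 111.4 7.2; python3 chk.py 0 15.4 c4 16
```

```text
t 39.65 pos [492.8 -39.5 162.8] yaw 7.3 F [-0.1  0.1 -0.7] M [ 0.04 -0.   -0.  ] open 0.639 mm 55.6
-> [492.6, -39.3, 111.4, 7.2] dp [-0.1, -0.3, 51.4] turn [0.06, 0.04, 0.12]
```

View pics/c4.png

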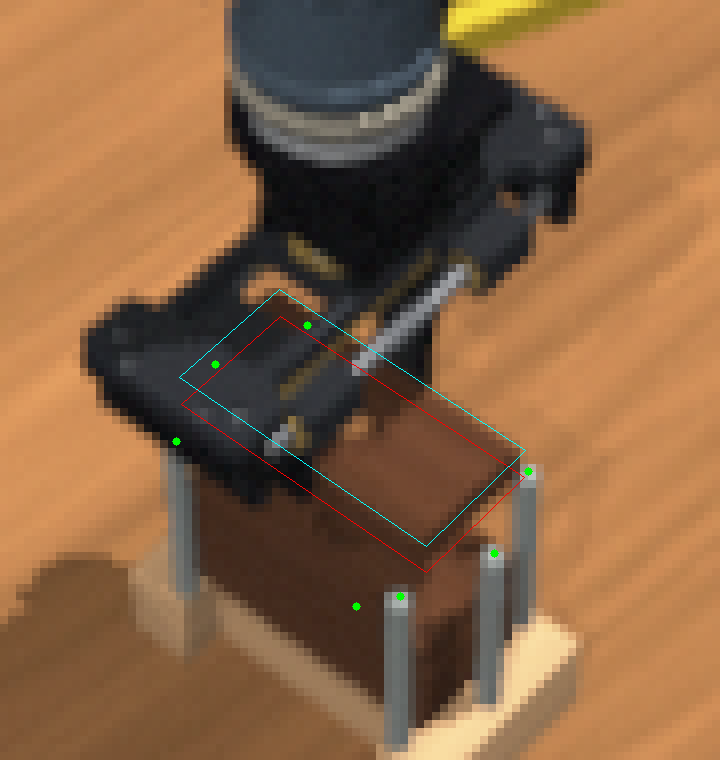

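Request:
{"api": "jog_arm", "payload": {
  "rows": [
    {"dp": [0, 0, 8], "turn": [0, 0, 0], "grip": 0.4},
    {"dp": [0, 0, 20], "turn": [0, 0, 0], "grip": 0.4},
    {"dp": [0, 0, 32], "turn": [0, 0, 0], "grip": 0.4},
    {"dp": [0, 0, 40], "turn": [0, 0, 0], "grip": 0.4},
    {"dp": [0, 0, 44], "turn": [0, 0, 0], "grip": 0.4},
    {"dp": [0, 0, 44], "turn": [0, 0, 0], "grip": 0.4},
    {"dp": [0, 0, 44], "turn": [0, 0, 0], "grip": 0.4}
  ]
}}

```text
time_s: 40.4
position: [0.4929, -0.0407, 0.1191]
tcp_rot: [[0.992, 0.126, 0.0], [0.126, -0.992, -0.002], [0.0, 0.002, -1.0]]
force: [-0.3, 1.3, -1.0]
opening: 0.636
```

```bash
python3 go.py 492.6 -39.3 111.4 7.2
```

```text
t 40.4 pos [492.9 -40.7 119.1] yaw 7.2 F [-0.3  1.3 -1. ] M [ 0.02  0.04 -0.04] open 0.636 mm 55.3
-> [492.6, -39.3, 111.4, 7.2] dp [-0.1, -1.5, 7.7] turn [0.09, -0.01, 0.02]
```

Request:
{"api": "jog_arm", "payload": {
  "rows": [
    {"dp": [0, -1.3, 2], "turn": [0, 0, 0], "grip": 0.4},
    {"dp": [0, -1.3, 4], "turn": [0, 0, 0], "grip": 0.4},
    {"dp": [0, -1.3, 5.5], "turn": [0, 0, 0], "grip": 0.4},
    {"dp": [0, -1.3, 6.5], "turn": [0, 0, 0], "grip": 0.4},
    {"dp": [0, -1.3, 6.5], "turn": [0, 0, 0], "grip": 0.4}
  ]
}}

```text
time_s: 40.9
position: [0.4924, -0.0393, 0.1122]
tcp_rot: [[0.992, 0.126, -0.0], [0.126, -0.992, -0.001], [-0.001, 0.001, -1.0]]
force: [0.3, 0.7, -1.1]
opening: 0.64
```

Request:
{"api": "jog_arm", "payload": {
  "rows": [
    {"dp": [0, 0, 0.7], "turn": [0, 0, 0], "grip": 0.4},
    {"dp": [0, 0, 1.2], "turn": [0, 0, 0], "grip": 0.4},
    {"dp": [0, 0, 1.2], "turn": [0, 0, 0], "grip": 0.4}
  ]
}}

```text
time_s: 41.2
position: [0.4925, -0.0394, 0.1114]
tcp_rot: [[0.992, 0.126, 0.0], [0.126, -0.992, -0.002], [-0.0, 0.002, -1.0]]
force: [-0.7, -0.5, 1.5]
opening: 0.643
```

Request:
{"api": "jog_arm", "payload": {
  "rows": [
    {"dp": [0, 0, 0.4], "turn": [0, 0, 0], "grip": 0.4},
    {"dp": [0, 0, 0.6], "turn": [0, 0, 0], "grip": 0.4},
    {"dp": [0, 0, 0.6], "turn": [0, 0, 0], "grip": 0.4}
  ]
}}

```text
time_s: 41.5
position: [0.4925, -0.0394, 0.1113]
tcp_rot: [[0.992, 0.126, 0.0], [0.126, -0.992, -0.002], [0.0, 0.002, -1.0]]
force: [-2.2, -0.8, 6.7]
opening: 0.642
```

Request:
{"api": "jog_arm", "payload": {
  "rows": [
    {"dp": [0, 0, -0.5], "turn": [0, 0, 0], "grip": 0.4},
    {"dp": [0, 0, -0.5], "turn": [0, 0, 0], "grip": 0.75},
    {"dp": [0, 0, -0.5], "turn": [0, 0, 0], "grip": 0.9},
    {"dp": [0, 0, -0.5], "turn": [0, 0, 0], "grip": 0.9},
    {"dp": [0, 0, -6], "turn": [0, 0, 0], "grip": 0.9},
    {"dp": [0, 0, -20], "turn": [0, 0, 0], "grip": 1},
    {"dp": [0, 0, -60], "turn": [0, 0, 0], "grip": 1},
    {"dp": [0, 0, -110], "turn": [0, 0, 0], "grip": 1},
    {"dp": [0, 0, -130], "turn": [0, 0, 0], "grip": 1},
    {"dp": [0, 0, -130], "turn": [0, 0, 0], "grip": 1}
  ]
}}

```text
time_s: 42.5
position: [0.4948, -0.0398, 0.2443]
tcp_rot: [[0.992, 0.126, 0.008], [0.126, -0.992, -0.004], [0.008, 0.005, -1.0]]
force: [0.3, 0.1, 0.7]
opening: 1.0
```

```bash
python3 go.py 599.5 -158 240 96 ; python3 - <<'E'
from h import *
from look import corr
p,d=snap("scene","x"); crop("scene",p,195,150,300,300,"s9",5)
c=zmask("scene",d,(602,-156),.115,.14,.04,.124); print(corr("scene",c[0],c[1],.124))
c=zmask("scene",d,(610,-246),.151,.17,.04,.160); print(corr("scene",c[0],c[1],.16))
c=zmask("scene",d,(494,-39),.107,.118,.08,.112); print(corr("scene",c[0],c[1],.112))
E
```

```text
t 42.5 pos [494.8 -39.8 244.3] yaw 7.2 F [0.3 0.1 0.7] M [ 0.02 -0.05  0.04] open 1.0 mm 87.0
-> [599.5, -158.0, 240.0, 96.0] dp [89.0, 130.5, 5.7] turn [0.57, -0.13, -88.76]
scene rect [ 604.1 -155.7] [35.9 36.6] 7.4 centroid [ 603.2 -155.5] yaw 149.5 n 145 zmed 124.5
[ 600.54215784 -158.3625695 ]
scene rect [ 611.2 -246.7] [36.4 35.6] 6.4 centroid [ 610.6 -246.7] yaw 146.6 n 168 zmed 160.4
[ 608.08921347 -249.37491011]
scene rect [489.6 -39.6] [134.3  82.2] 5.8 centroid [492.3 -38.5] yaw -172.6 n 662 zmed 113.4
[489.37477448 -41.63932983]
```

View pics/s9.png

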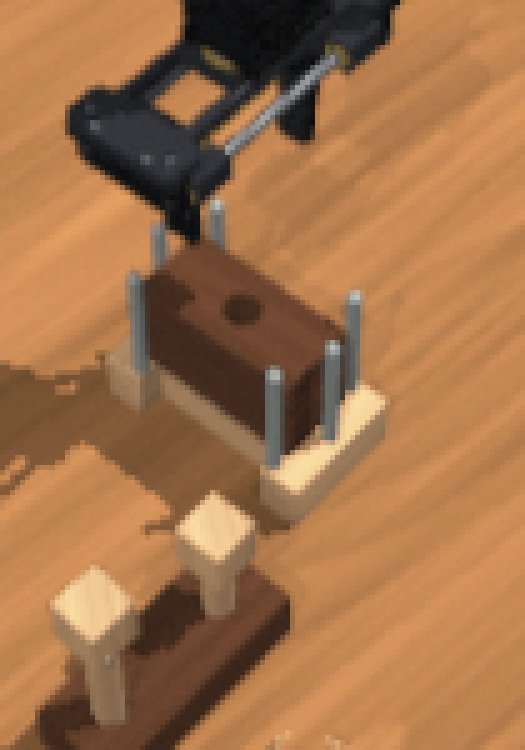

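Request:
{"api": "jog_arm", "payload": {
  "rows": [
    {"dp": [89, 131, 6], "turn": [0, 0, -8.5], "grip": 1},
    {"dp": [89, 131, 6], "turn": [0, 0, -17], "grip": 1},
    {"dp": [89, 131, 6], "turn": [0, 0, -25.5], "grip": 1},
    {"dp": [89, 131, 6], "turn": [0, 0, -34], "grip": 1},
    {"dp": [89, 131, 6], "turn": [0, 0, -42.5], "grip": 1},
    {"dp": [89, 131, 6], "turn": [0, 0, -51], "grip": 1},
    {"dp": [89, 131, 6], "turn": [0, 0, -59.5], "grip": 1},
    {"dp": [89, 131, 6], "turn": [0, 0, -68], "grip": 1},
    {"dp": [89, 131, 6], "turn": [0, 0, -76.5], "grip": 1},
    {"dp": [89, 131, 6], "turn": [0, 0, -85], "grip": 1}
  ]
}}

```text
time_s: 43.55
position: [0.5959, -0.1574, 0.2322]
tcp_rot: [[-0.045, 0.999, -0.005], [0.999, 0.045, 0.001], [0.001, -0.004, -1.0]]
force: [-0.5, -0.2, -0.5]
opening: 0.996
```

Request:
{"api": "jog_arm", "payload": {
  "rows": [
    {"dp": [0, 0, 0], "turn": [0, 0, -4], "grip": 1},
    {"dp": [0, 0, 0], "turn": [0, 0, -4], "grip": 1},
    {"dp": [0, 0, 0], "turn": [0, 0, -4], "grip": 1}
  ]
}}

```text
time_s: 43.85
position: [0.5965, -0.1576, 0.2331]
tcp_rot: [[-0.107, 0.994, -0.003], [0.994, 0.107, -0.0], [0.0, -0.003, -1.0]]
force: [0.6, -0.7, 0.3]
opening: 1.001
```

```bash
python3 go.py 600.2 -158.2 150 97 600.2 -158.2 104 97
```

```text
t 43.85 pos [ 596.5 -157.6  233.1] yaw 96.1 F [ 0.6 -0.7  0.3] M [-0.01 -0.13  0.  ] open 1.001 mm 87.1
-> [600.2, -158.2, 150.0, 97.0] dp [-1.0, 3.9, 83.1] turn [-0.16, -0.01, -0.87]
-> [600.2, -158.2, 104.0, 97.0] dp [-1.0, 4.0, 129.1] turn [-0.16, -0.01, -0.87]
```

Request:
{"api": "jog_arm", "payload": {
  "rows": [
    {"dp": [-1, 4, 25], "turn": [-0.15, 0, -0.9], "grip": 1},
    {"dp": [-1, 4, 55], "turn": [-0.15, 0, -0.9], "grip": 1},
    {"dp": [-1, 4, 80], "turn": [-0.15, 0, -0.9], "grip": 1},
    {"dp": [-1, 4, 83], "turn": [-0.15, 0, -0.9], "grip": 1},
    {"dp": [-1, 4, 83], "turn": [-0.15, 0, -0.9], "grip": 1}
  ]
}}

```text
time_s: 44.35
position: [0.6008, -0.1584, 0.1508]
tcp_rot: [[-0.123, 0.992, 0.0], [0.992, 0.123, -0.0], [-0.0, 0.0, -1.0]]
force: [0.4, -0.5, 0.4]
opening: 0.998
```

```bash
python3 go.py 600.2 -158.2 104 97
```

```text
t 44.35 pos [ 600.8 -158.4  150.8] yaw 97.1 F [ 0.4 -0.5  0.4] M [-0.04 -0.12  0.02] open 0.998 mm 86.8
-> [600.2, -158.2, 104.0, 97.0] dp [0.3, -0.6, 46.8] turn [0.02, 0.01, 0.09]
```

Request:
{"api": "jog_arm", "payload": {
  "rows": [
    {"dp": [0, -0.5, 20], "turn": [0, 0, 0], "grip": 1},
    {"dp": [0, -0.5, 38], "turn": [0, 0, 0], "grip": 0.9},
    {"dp": [0, -0.5, 46.5], "turn": [0, 0, 0], "grip": 0.7},
    {"dp": [0, -0.5, 46.5], "turn": [0, 0, 0], "grip": 0.6},
    {"dp": [0, -0.5, 46.5], "turn": [0, 0, 0], "grip": 0.4},
    {"dp": [0, -0.5, 46.5], "turn": [0, 0, 0], "grip": 0.2},
    {"dp": [0, -0.5, 46.5], "turn": [0, 0, 0], "grip": 0.2},
    {"dp": [0, -0.5, 46.5], "turn": [0, 0, 0], "grip": 0.2},
    {"dp": [0, -0.5, 46.5], "turn": [0, 0, 0], "grip": 0.2},
    {"dp": [0, -0.5, 46.5], "turn": [0, 0, 0], "grip": 0.2}
  ]
}}

```text
time_s: 45.35
position: [0.6011, -0.1588, 0.1056]
tcp_rot: [[-0.124, 0.992, 0.003], [0.992, 0.124, -0.001], [-0.002, 0.003, -1.0]]
force: [0.1, 0.5, 1.4]
opening: 0.389
```

```bash
python3 go.py 600.2 -158.2 104 97
```

```text
t 45.35 pos [ 601.1 -158.8  105.6] yaw 97.1 F [0.1 0.5 1.4] M [ 0.03 -0.05 -0.02] open 0.389 mm 33.9
-> [600.2, -158.2, 104.0, 97.0] dp [0.7, -0.9, 1.5] turn [0.16, 0.1, 0.13]
```

Request:
{"api": "jog_arm", "payload": {
  "rows": [
    {"dp": [0, 0, -8], "turn": [0, 0, 0], "grip": 0.2},
    {"dp": [0, 0, -18], "turn": [0, 0, 0], "grip": 0.2},
    {"dp": [0, 0, -32], "turn": [0, 0, 0], "grip": 0.2},
    {"dp": [0, 0, -55], "turn": [0, 0, 0], "grip": 0.2},
    {"dp": [0, 0, -80], "turn": [0, 0, 0], "grip": 0.2},
    {"dp": [0, 0, -110], "turn": [0, 0, 0], "grip": 0.2},
    {"dp": [0, 0, -140], "turn": [0, 0, 0], "grip": 0.2},
    {"dp": [0, 0, -160], "turn": [0, 0, 0], "grip": 0.2},
    {"dp": [0, 0, -160], "turn": [0, 0, 0], "grip": 0.2},
    {"dp": [0, 0, -160], "turn": [0, 0, 0], "grip": 0.2}
  ]
}}

```text
time_s: 46.35
position: [0.6003, -0.1584, 0.2657]
tcp_rot: [[-0.124, 0.992, 0.003], [0.992, 0.124, -0.001], [-0.002, 0.003, -1.0]]
force: [-0.1, 0.6, -2.1]
opening: 0.39
```

```bash
cat > chkp.py <<'E'
from h import *
import sys
L=float(sys.argv[1]); tag=sys.argv[2]
p,d=snap("scene","x"); s=bot.read_state(); q=np.array(s['position']); R=np.array(s['tcp_rot'])
S=8; u0,v0=proj("scene",q+R@[0,0,.06]); x0,y0=int(u0)-42,int(v0)-35; x1,y1=x0+85,y0+72
big=cv2.resize(p[y0:y1,x0:x1,::-1],None,fx=S,fy=S,interpolation=cv2.INTER_NEAREST)
def px(X): u,v=proj("scene",X); return (int((u+1.4+.5-x0)*S),int((v+.5-y0)*S))
for z in np.linspace(25,L,8): cv2.circle(big,px(q+R@(np.array([0,0,z])/1e3)),3,(0,0,255),-1)
for X in((.4926,-.0393,.112),): cv2.circle(big,px(np.array(X)),3,(0,255,0),-1)
cv2.imwrite(f"pics/{tag}.png",big); print(x0,y0)
E
python3 go.py 492.6 -39.3 260 97; python3 chkp.py 101.6 p1
```

```text
t 46.35 pos [ 600.3 -158.4  265.7] yaw 97.1 F [-0.1  0.6 -2.1] M [-0.03 -0.09  0.01] open 0.39 mm 33.9
-> [492.6, -39.3, 260.0, 97.0] dp [131.5, -92.1, 5.2] turn [0.16, 0.1, 0.13]
193 204
```

View pics/p1.png

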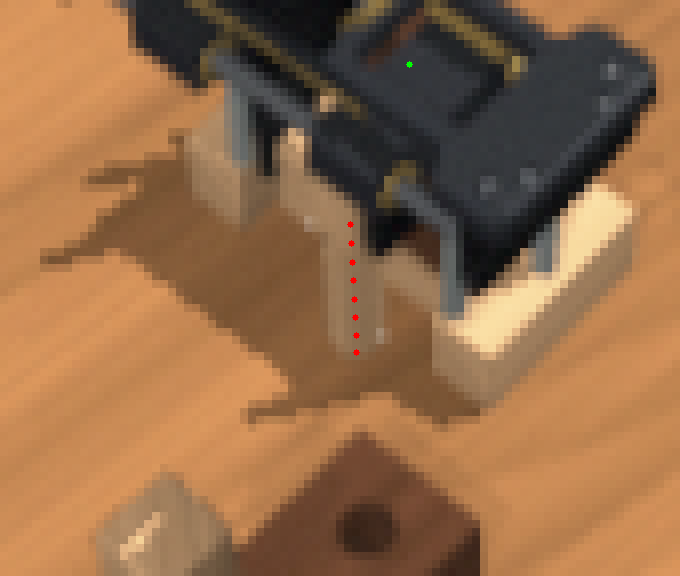

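Request:
{"api": "jog_arm", "payload": {
  "rows": [
    {"dp": [12, -8, 0], "turn": [0, 0, 0], "grip": 0.2},
    {"dp": [35, -24, 0], "turn": [0, 0, 0], "grip": 0.2},
    {"dp": [65, -45, 0], "turn": [0, 0, 0], "grip": 0.2},
    {"dp": [95, -66, 2], "turn": [0, 0, 0], "grip": 0.2},
    {"dp": [118, -82, 3], "turn": [0, 0, 0], "grip": 0.2},
    {"dp": [129, -90, 3], "turn": [0, 0, 0], "grip": 0.2},
    {"dp": [131.5, -92, 3], "turn": [0, 0, 0], "grip": 0.2},
    {"dp": [131.5, -92, 3], "turn": [0, 0, 0], "grip": 0.2},
    {"dp": [131.5, -92, 3], "turn": [0, 0, 0], "grip": 0.2},
    {"dp": [131.5, -92, 3], "turn": [0, 0, 0], "grip": 0.2}
  ]
}}

```text
time_s: 47.4
position: [0.4941, -0.0405, 0.2618]
tcp_rot: [[-0.123, 0.992, 0.003], [0.992, 0.123, -0.002], [-0.002, 0.003, -1.0]]
force: [0.5, 0.2, -1.6]
opening: 0.387
```

```bash
python3 go.py 492.6 -39.3 230 97; python3 chkp.py 101.6 p2
```

```text
t 47.4 pos [494.1 -40.5 261.8] yaw 97.1 F [ 0.5  0.2 -1.6] M [ 0.02 -0.15  0.02] open 0.387 mm 33.7
-> [492.6, -39.3, 230.0, 97.0] dp [1.4, -1.4, 31.8] turn [0.18, 0.11, 0.07]
199 158
```

View pics/p2.png

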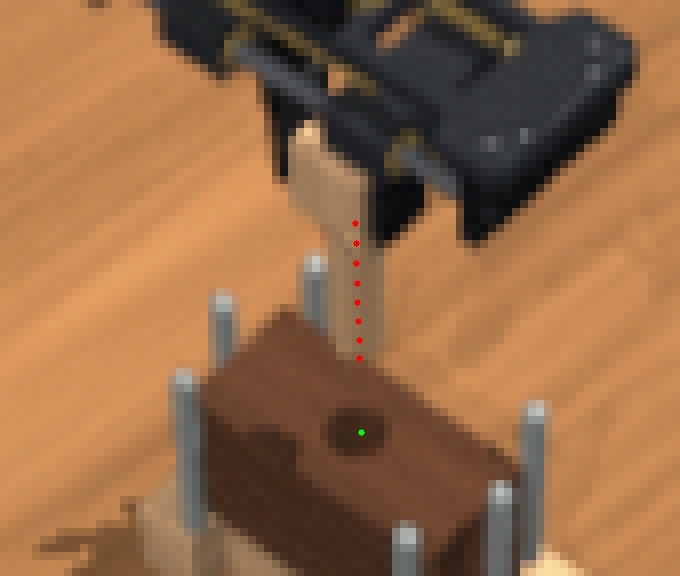

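Request:
{"api": "jog_arm", "payload": {
  "rows": [
    {"dp": [1.3, -1.4, 10], "turn": [0.15, 0.1, 0], "grip": 0.2},
    {"dp": [1.3, -1.4, 22], "turn": [0.15, 0.1, 0], "grip": 0.2},
    {"dp": [1.3, -1.4, 34], "turn": [0.15, 0.1, 0], "grip": 0.2},
    {"dp": [1.3, -1.4, 38], "turn": [0.15, 0.1, 0], "grip": 0.2},
    {"dp": [1.3, -1.4, 38], "turn": [0.15, 0.1, 0], "grip": 0.2},
    {"dp": [1.3, -1.4, 38], "turn": [0.15, 0.1, 0], "grip": 0.2}
  ]
}}

```text
time_s: 48.05
position: [0.4918, -0.0386, 0.2239]
tcp_rot: [[-0.124, 0.992, -0.0], [0.992, 0.124, 0.0], [0.0, -0.0, -1.0]]
force: [0.3, 0.6, -0.6]
opening: 0.385
```

```bash
python3 go.py 492.6 -39.3 205 97; python3 chkp.py 101.6 p3
```

```text
t 48.05 pos [491.8 -38.6 223.9] yaw 97.1 F [ 0.3  0.6 -0.6] M [ 0.   -0.14  0.01] open 0.385 mm 33.5
-> [492.6, -39.3, 205.0, 97.0] dp [-0.8, 0.8, 18.9] turn [-0.0, -0.01, 0.11]
200 165
```

View pics/p3.png

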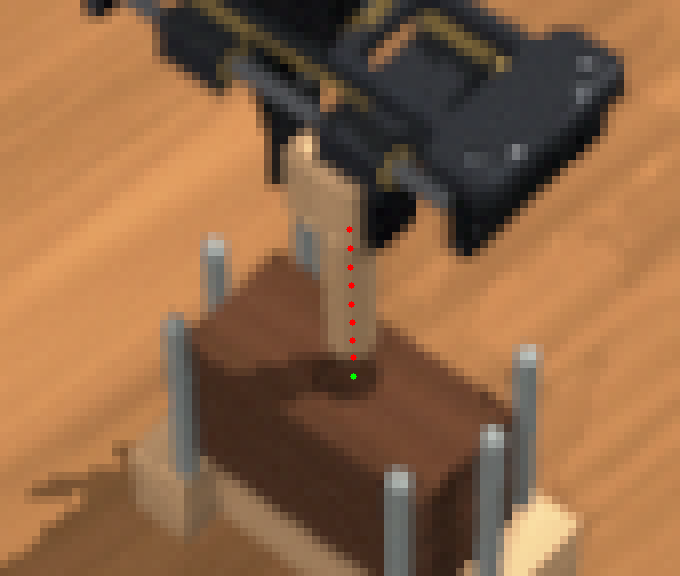

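Well aligned. Insert slowly, watching the force.

Request:
{"api": "jog_arm", "payload": {
  "rows": [
    {"dp": [-0.8, 0.8, 4], "turn": [0, 0, 0], "grip": 0.2},
    {"dp": [-0.8, 0.8, 8], "turn": [0, 0, 0], "grip": 0.2},
    {"dp": [-0.8, 0.8, 12], "turn": [0, 0, 0], "grip": 0.2},
    {"dp": [-0.8, 0.8, 16], "turn": [0, 0, 0], "grip": 0.2},
    {"dp": [-0.8, 0.8, 20], "turn": [0, 0, 0], "grip": 0.2},
    {"dp": [-0.8, 0.8, 22], "turn": [0, 0, 0], "grip": 0.2},
    {"dp": [-0.8, 0.8, 22], "turn": [0, 0, 0], "grip": 0.2}
  ]
}}

```text
time_s: 48.8
position: [0.4921, -0.039, 0.2014]
tcp_rot: [[-0.124, 0.992, -0.001], [0.992, 0.124, 0.001], [0.001, -0.001, -1.0]]
force: [-0.0, -0.7, -1.1]
opening: 0.387
```

```bash
python3 go.py 492.6 -39.3 180 97
```

```text
t 48.8 pos [492.1 -39.  201.4] yaw 97.1 F [-0.  -0.7 -1.1] M [-0.04 -0.1  -0.06] open 0.387 mm 33.7
-> [492.6, -39.3, 180.0, 97.0] dp [-0.4, 0.4, 21.4] turn [-0.06, -0.05, 0.11]
```

Request:
{"api": "jog_arm", "payload": {
  "rows": [
    {"dp": [-0.3, 0.3, 4], "turn": [0, 0, 0], "grip": 0.2},
    {"dp": [-0.3, 0.3, 8], "turn": [0, 0, 0], "grip": 0.2},
    {"dp": [-0.3, 0.3, 12], "turn": [0, 0, 0], "grip": 0.2},
    {"dp": [-0.3, 0.3, 16], "turn": [0, 0, 0], "grip": 0.2},
    {"dp": [-0.3, 0.3, 19], "turn": [0, 0, 0], "grip": 0.2},
    {"dp": [-0.3, 0.3, 19], "turn": [0, 0, 0], "grip": 0.2}
  ]
}}

```text
time_s: 49.4
position: [0.4925, -0.0392, 0.1823]
tcp_rot: [[-0.124, 0.992, -0.001], [0.992, 0.124, 0.001], [0.001, -0.001, -1.0]]
force: [1.1, -1.2, 0.1]
opening: 0.39
```

Request:
{"api": "jog_arm", "payload": {
  "rows": [
    {"dp": [0, 0, 3], "turn": [0, 0, 0], "grip": 0.2},
    {"dp": [0, 0, 6], "turn": [0, 0, 0], "grip": 0.2},
    {"dp": [0, 0, 9], "turn": [0, 0, 0], "grip": 0.2},
    {"dp": [0, 0, 12], "turn": [0, 0, 0], "grip": 0.2},
    {"dp": [0, 0, 15], "turn": [0, 0, 0], "grip": 0.2},
    {"dp": [0, 0, 15], "turn": [0, 0, 0], "grip": 0.2}
  ]
}}

```text
time_s: 50.0
position: [0.4929, -0.0395, 0.1674]
tcp_rot: [[-0.124, 0.992, -0.0], [0.992, 0.124, 0.0], [0.0, -0.0, -1.0]]
force: [0.4, -1.0, -1.6]
opening: 0.389
```

```bash
python3 go.py 492.6 -39.3 145 97
```

```text
t 50.0 pos [492.9 -39.5 167.4] yaw 97.1 F [ 0.4 -1.  -1.6] M [-0.37 -0.33 -0.  ] open 0.389 mm 33.8
-> [492.6, -39.3, 145.0, 97.0] dp [0.2, -0.2, 22.4] turn [-0.01, -0.01, 0.12]
```

Request:
{"api": "jog_arm", "payload": {
  "rows": [
    {"dp": [0.2, -0.2, 4], "turn": [0, 0, 0], "grip": 0.2},
    {"dp": [0.2, -0.2, 8], "turn": [0, 0, 0], "grip": 0.2},
    {"dp": [0.2, -0.2, 12], "turn": [0, 0, 0], "grip": 0.2},
    {"dp": [0.2, -0.2, 16], "turn": [0, 0, 0], "grip": 0.2},
    {"dp": [0.2, -0.2, 20], "turn": [0, 0, 0], "grip": 0.2},
    {"dp": [0.2, -0.2, 20], "turn": [0, 0, 0], "grip": 0.2}
  ]
}}

```text
time_s: 50.6
position: [0.4924, -0.0391, 0.1472]
tcp_rot: [[-0.124, 0.992, -0.001], [0.992, 0.124, 0.001], [0.001, -0.001, -1.0]]
force: [2.2, -1.4, -3.3]
opening: 0.386
```

Request:
{"api": "jog_arm", "payload": {
  "rows": [
    {"dp": [0, 0, 2], "turn": [0, 0, 0], "grip": 0.2},
    {"dp": [0, 0, 4], "turn": [0, 0, 0], "grip": 0.2},
    {"dp": [0, 0, 6], "turn": [0, 0, 0], "grip": 0.2},
    {"dp": [0, 0, 8], "turn": [0, 0, 0], "grip": 0.2},
    {"dp": [0, 0, 8], "turn": [0, 0, 0], "grip": 0.2}
  ]
}}

```text
time_s: 51.1
position: [0.4923, -0.0391, 0.1394]
tcp_rot: [[-0.124, 0.992, -0.001], [0.992, 0.124, 0.0], [0.001, -0.001, -1.0]]
force: [1.6, -2.0, -2.1]
opening: 0.387
```

```bash
python3 go.py 492.6 -39.3 129.5 97
```

```text
t 51.1 pos [492.3 -39.1 139.4] yaw 97.1 F [ 1.6 -2.  -2.1] M [-0.61 -0.32 -0.02] open 0.387 mm 33.7
-> [492.6, -39.3, 129.5, 97.0] dp [-0.2, 0.3, 9.9] turn [-0.04, -0.03, 0.12]
```

Request:
{"api": "jog_arm", "payload": {
  "rows": [
    {"dp": [0, 0, 1.5], "turn": [0, 0, 0], "grip": 0.2},
    {"dp": [0, 0, 3], "turn": [0, 0, 0], "grip": 0.2},
    {"dp": [0, 0, 4.5], "turn": [0, 0, 0], "grip": 0.2},
    {"dp": [0, 0, 5], "turn": [0, 0, 0], "grip": 0.2},
    {"dp": [0, 0, 5], "turn": [0, 0, 0], "grip": 0.2}
  ]
}}

```text
time_s: 51.6
position: [0.4931, -0.0393, 0.1351]
tcp_rot: [[-0.124, 0.992, 0.001], [0.992, 0.124, -0.0], [-0.0, 0.001, -1.0]]
force: [1.3, -2.8, 3.4]
opening: 0.387
```

Request:
{"api": "jog_arm", "payload": {
  "rows": [
    {"dp": [0, 0, 1.5], "turn": [0, 0, 0], "grip": 0.2},
    {"dp": [0, 0, 3], "turn": [0, 0, 0], "grip": 0.2},
    {"dp": [0, 0, 4], "turn": [0, 0, 0], "grip": 0.2},
    {"dp": [0, 0, 4], "turn": [0, 0, 0], "grip": 0.2}
  ]
}}

```text
time_s: 52.0
position: [0.4935, -0.0397, 0.1308]
tcp_rot: [[-0.124, 0.992, 0.002], [0.992, 0.124, -0.001], [-0.001, 0.002, -1.0]]
force: [3.1, -3.8, 1.5]
opening: 0.393
```

```bash
python3 go.py 492.6 -39.3 129.5 97
```

```text
t 52.0 pos [493.5 -39.7 130.8] yaw 97.1 F [ 3.1 -3.8  1.5] M [-1.05 -0.89  0.  ] open 0.393 mm 34.2
-> [492.6, -39.3, 129.5, 97.0] dp [0.5, -0.8, 1.3] turn [0.1, 0.05, 0.13]
```

Request:
{"api": "jog_arm", "payload": {
  "rows": [
    {"dp": [0, 0, 0.6], "turn": [0, 0, 0], "grip": 0.2},
    {"dp": [0, 0, 1.2], "turn": [0, 0, 0], "grip": 0.2},
    {"dp": [0, 0, 1.2], "turn": [0, 0, 0], "grip": 0.2}
  ]
}}

```text
time_s: 52.3
position: [0.4934, -0.0396, 0.1299]
tcp_rot: [[-0.124, 0.992, 0.002], [0.992, 0.124, -0.001], [-0.001, 0.002, -1.0]]
force: [2.7, -4.8, 4.2]
opening: 0.387
```

Request:
{"api": "jog_arm", "payload": {
  "rows": [
    {"dp": [0, 0, 0.5], "turn": [0, 0, 0], "grip": 0.2},
    {"dp": [0, 0, 1], "turn": [0, 0, 0], "grip": 0.2},
    {"dp": [0, 0, 1], "turn": [0, 0, 0], "grip": 0.2}
  ]
}}

```text
time_s: 52.6
position: [0.4934, -0.0397, 0.1298]
tcp_rot: [[-0.124, 0.992, 0.002], [0.992, 0.124, -0.001], [-0.001, 0.002, -1.0]]
force: [1.3, -3.6, 11.2]
opening: 0.387
```

Request:
{"api": "jog_arm", "payload": {
  "rows": [
    {"dp": [0, 0, -0.8], "turn": [0, 0, 0], "grip": 0.2},
    {"dp": [0, 0, -0.8], "turn": [0, 0, 0], "grip": 0.5},
    {"dp": [0, 0, -0.8], "turn": [0, 0, 0], "grip": 0.7},
    {"dp": [0, 0, -0.8], "turn": [0, 0, 0], "grip": 0.75},
    {"dp": [0, 0, -0.8], "turn": [0, 0, 0], "grip": 0.75},
    {"dp": [0, 0, -10], "turn": [0, 0, 0], "grip": 0.75},
    {"dp": [0, 0, -40], "turn": [0, 0, 0], "grip": 0.75},
    {"dp": [0, 0, -90], "turn": [0, 0, 0], "grip": 0.75},
    {"dp": [0, 0, -120], "turn": [0, 0, 0], "grip": 0.75},
    {"dp": [0, 0, -120], "turn": [0, 0, 0], "grip": 0.75}
  ]
}}

```text
time_s: 53.6
position: [0.4952, -0.0398, 0.2535]
tcp_rot: [[-0.124, 0.992, 0.01], [0.992, 0.124, -0.003], [-0.004, 0.009, -1.0]]
force: [0.1, 0.1, -0.8]
opening: 0.748
```

Request:
{"api": "jog_arm", "payload": {
  "rows": [
    {"dp": [150, -20, -60], "turn": [0, 0, 0], "grip": 0.75},
    {"dp": [150, -20, -60], "turn": [0, 0, 0], "grip": 0.75},
    {"dp": [150, -20, -60], "turn": [0, 0, 0], "grip": 0.75},
    {"dp": [150, -20, -60], "turn": [0, 0, 0], "grip": 0.75},
    {"dp": [150, -20, -60], "turn": [0, 0, 0], "grip": 0.75},
    {"dp": [150, -20, -60], "turn": [0, 0, 0], "grip": 0.75}
  ]
}}

```text
time_s: 54.2
position: [0.4538, 0.1065, 0.3078]
tcp_rot: [[-0.124, 0.992, -0.002], [0.992, 0.124, -0.001], [-0.0, -0.002, -1.0]]
force: [-0.1, -0.2, -0.5]
opening: 0.754
```

```bash
python3 - <<'E'
from h import *
from look import corr
for n in("scene","top"):
    p,d=snap(n,"x"); 
    if n=="scene": crop(n,p,180,150,300,310,"s10",4)
    else: crop(n,p,255,145,350,220,"t10",6)
    for c,zl,zh,zt in(((494,-39),.135,.165,.148),((610,-246),.150,.17,.16)):
        try:
            q=zmask(n,d,c,zl,zh,.045,zt); print(corr(n,q[0],q[1],zt))
        except Exception as e: print(n,e)
print(bot.read_state()['position'])
E
```

```text
scene rect [495.9 -37.8] [37.7 40.4] 8.9 centroid [495.7 -37.7] yaw 138.8 n 136 zmed 148.9
[492.88233207 -40.76070619]
scene rect [ 611.3 -247.4] [36.6 37. ] 6.4 centroid [ 611.2 -247.3] yaw 139.2 n 177 zmed 160.3
[ 608.74743532 -249.97040927]
top rect [491.1 -38.9] [34.8 33.4] 9.2 centroid [490.8 -39. ] yaw 160.2 n 79 zmed 146.8
[490.8397  -38.96236]
top rect [ 606.6 -247.8] [31.4 35. ] 1.4 centroid [ 607.1 -248.6] yaw 89.6 n 83 zmed 159.0
[ 607.1035  -248.62387]
[0.45402594 0.10590759 0.30758632]
```

View pics/s10.png

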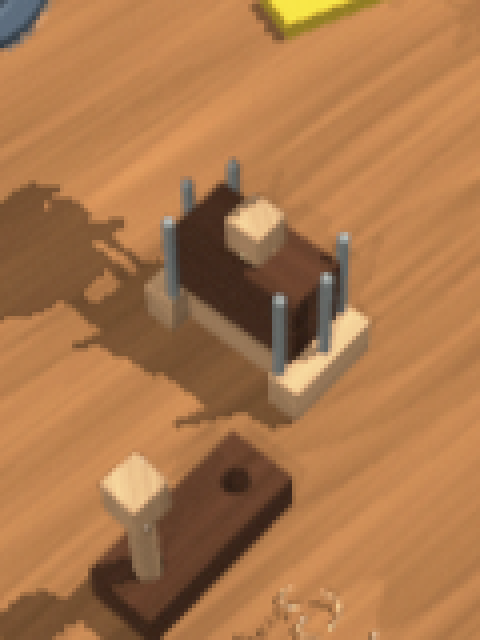

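View pics/t10.png

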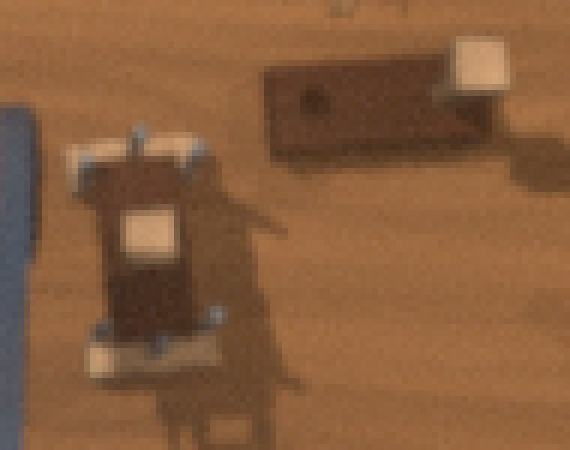

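```bash
python3 -c "
from rig import bot
print(bot.read_state()['time_s'],bot.hand_in())"
```

```text
the job is handed in; nothing more can be done
54.3 None
```

The job is done and handed in at 54.3 s of the 210 s allowed. The short pin is threaded through all four walnut boards with its head seated on the pile.

- **Long pin:** it was the one left standing in the jig. I put it back into the free rack hole b, and it stands upright there.
- **Boards:** I laid all four flat between the pegs, feeling down to contact with about 4 to 12 N before each release. One board was knocked about 28 mm aside during the run; I re-measured it before picking it up. The pile came out at about 72 mm.
- **Short pin:** it is the one that fits a 72 mm pile, because the long pin would touch the bottom of the jig hole before its head came down. It went in with small forces and stopped on the pile at about 11 N.

**Last checks:**
- The short pin's head top reads 147 to 148 mm in the two views, against 148 mm expected for a seated head.
- The long pin's head top is at about 160 mm, as it should be in the rack.
- I did not touch the bird or the coloured look-alikes.

**What disagreed:** the scene camera read about 3.5 mm off sideways against the gripper, so I corrected it by a fixed 1.4-pixel shift. On the first board the arm met about 6 N while gripping and stopped 2.5 mm high, for a reason I did not find. I allowed for that when placing the board, and it landed flat between the pegs.

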